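# Get the block plane out from behind the finishing containers

### The arm

A 6-joint arm with a two-finger parallel gripper is mounted at the origin on the work surface. World frame = base frame: x ahead of the robot, y to its left, z up, the work surface at z = 0. Lengths are in mm, angles in rad, forces in N, time in s.
With the tool pointing down it reaches from about 400 to 925 mm from the base axis. Payload 12.5 kg.
Tool frame: the origin (TCP) lies between the finger pads; the fingertips stand 11 mm ahead of it and the grasp point (between the pads) lies 8 mm behind it; y points along the fingers, x is the direction in which the jaws open and shut, and the axes are right-handed (so a half turn about y gives the same grasp; the last joint's range is limited). The gripper opens to 95 mm and grips with 3 to 60 N. Pads are 20 mm wide; open, the fingers measure 119 mm over their backs; the gripper's body (75 mm by 180 mm) begins 59 mm behind the grasp point.
Start: joints at [-1.225, 0.491, 1.559, -0, 1.092, -0.106], TCP at [272.89, -562.296, 225.661] pointing down, gripper open.
Joint ranges: [-3.1, 3.1], [-0.84, 2.19], [0.05, 2.79], [-1.13, 4.28], [0.06, 2.93], [-2.69, 2.69]. Speed limits (rad/s): [2.22, 2.22, 2.79, 3.14, 3.14, 3.14].

### API

Orientations are given as [roll, pitch, yaw] about the fixed x, y, z axes, in that order (R = Rz(yaw) Ry(pitch) Rx(roll)).
In Python, from cell import env gives the robot as it stands.
- The arm moves only by the tool jog_arm, never from a script. Its argument "series" is a list of rows, each an object of numbers: "dx", "dy", "dz": the shift along the world's x, y, z in m; "rx", "ry", "rz": the turn, a rotation vector about the world's x, y, z in degrees; "gripper": the opening, from 0 (shut) to 1 (fully open). A call has 1 to 12 rows; each row shifts and turns the commanded pose from where the row before left it; what a row does not reach is not made up. A row lasts 1/10 s, in which the tool goes at most 50 mm and 8.59 degrees, less where a joint would pass 70% of its speed; a pose out of reach is approached as far as the arm can. A call is refused whole if a number of a shift passes 0.05 or a number of a turn 8.59, either way. A call with a gripper value outside its range is refused whole. The fingers move at their own pace and stop on an object; the grip force is fixed at half the most. Time passes only in rows, so rows that do not move let the fingers close. It gives the time, the measured TCP pose, the force and the opening at its end, in the units of the state.
- env.state(): the state, without advancing time (a new reading comes with each control period).
- env.read_camera(name): name is "side" or "top"; returns the picture (384x512x3 uint8, red, green, blue); there is no depth.
- env.camera_info(name): a dict with "camera_matrix" (3x3 intrinsics, pixels), "R" (3x3) and "t" (3): a world point X has camera coordinates R X + t. Camera axes: x right, y down, z forward; pixel columns grow to the right and rows downward; lengths in mm; the calibration is good to about 2 mm. A picture is of the moment at which its call begins. camera_info takes no time and is no camera call.
- env.job_done(): hands the job in, once; it reports no verdict.
The state is a dict: "t": time; "joints": joint angles; "qvel": joint speeds; "tau": joint torques, N m; "eef_pos": TCP position; "tcp_rot": TCP orientation; "ft_force": force on the tool from outside, world axes, zero at the start; "moment": the same for the moment, N m; "opening": opening from 0.0 (shut) to 1.0 (fully open).
Only numpy, scipy, OpenCV 4.12 (cv2) and the standard library are available. Lean on these libraries where they do the work, as an engineer would, in place of code of your own. Each camera call takes 0.05 s, during which the arm holds its last target.

### The job

Get the wooden block plane out from behind the glue bottle, filler tin and oil bottle: first stand all three containers upright in the grey side tray, then set the plane sole down, centred and lengthwise, on its cork-topped rest between the end stops. Then put the containers back upright in the plywood finishing tray, each centred on the painted spot of its own label colour (glue red, filler blue, oil green). Set everything down gently, never dropping or tipping anything, and leave the sanding block where it is.

Things in the scene. Friction and masses are not known exactly. Their poses are not given: they have to be found in the camera images.
- glue_mid (a point): White plastic glue bottle, red label, red pointed nozzle, about 0.22 kg, 133 mm tall, standing on the red spot. Body 54 mm in diameter from its foot up to 88 mm, then a shoulder; nozzle above 105 mm. The point is its centre, 66.5 mm above its foot; z up. Take the body from above at about 70 mm over its foot; the nozzle is then between the fingers.
- filler_mid (a point): Bare steel round tin (wood filler), blue label and lid, about 0.4 kg, 105 mm tall, 60 mm in diameter over the rims, 58 mm between them (foot rim up to 3 mm, top rim 98 to 102 mm), standing on the blue spot. The point is its centre, 52.5 mm above its foot; z up. Take it from above at about 70 mm over its foot.
- oil_mid (a point): Amber glass oil bottle, green label and screw cap, about 0.3 kg, 125 mm tall, standing on the green spot. Body 56 mm in diameter from its foot up to 82 mm, then a shoulder; cap 32 mm in diameter from 103 to 125 mm. The point is its centre, 62.5 mm above its foot; z up. Take the body from above at about 70 mm over its foot.
- plane_mid (a point): Wooden block plane, brown with dark sole, 170 mm long (its x, dark knob at +x), 52 mm wide (y), body 46 mm high, iron and knob up to 73 mm; about 0.6 kg. It stands in the plywood tray, its centre line about 69 mm behind the row of containers: no room for a gripper until they are gone. The point is its centre, 24 mm above its sole; grip it there across its width. z up.
- spot_red: Red painted disc, 64 mm in diameter, flat on the floor of the fixed plywood finishing tray: home of the glue bottle. Origin at its centre, on the floor, 9 mm above the bench. x points from the spots to the plane (away from the robot), y along the row. The three spots are 72 mm apart in a row; their colour order varies.
- spot_blue: Blue painted disc in the finishing tray, home of the filler tin; else as the red one. The tray measures 200 mm (x) by 244 mm (y), rim 22 mm above the bench; the spots' centres lie 53 mm from its near outer edge.
- spot_green: Green painted disc in the finishing tray, home of the oil bottle; the same as the red one otherwise.
- side_tray: Grey pressed-steel tray with black rubber mat, fixed on the bench to the left or right of the finishing tray: 258 mm long (its x), 112 mm wide (y), inside 250 by 104 mm, standing surface 4 mm and rim 14 mm above the bench. Takes the three containers in a row along x, 75 mm apart. Origin at the centre of its underside; z up.
- rest: Plane rest, fixed on the bench on the side opposite the grey tray: wooden board 232 mm long (its x), 90 mm wide (y), cork top 12 mm above the bench, two dark end stops 200 mm apart and 10 mm higher than the cork, long sides open. The plane lies along x, either way round. Origin at the centre of its underside; z up.
- sanding_block: Cork sanding block, 70 by 110 mm and 33 mm high, lying loose on the bench beyond the finishing tray; a bystander. Origin at the centre of its underside.
There are look-alikes about, which are no part of the job. What is shaped like the part that bears glue_mid but purple or yellow is not meant. Leave any turquoise look-alike of the part that bears oil_mid alone.

How it is judged:
By the outcome, as a careful person would: the job done as asked, in the order asked, and still so for the second after the job is handed in, with the robot touching nothing.
It also fails if it takes over 136 s, if anything falls off the work surface, if the arm or the gripper's body presses on something with over 40 N, if the wrist force passes 120 N, or if a joint passes its speed limit or range.

## Working session

There is one attempt and no reset: what is moved stays moved. The work goes in short steps, Python scripts to look and compute and a tool call to move; the robot and the scene stay as the last step left them, time stands still between calls to the robot, and variables do not carry over. Pictures are saved under pics/ and viewed, and the job is handed in when it is done.

Besides the shell and the picture viewer there is one more tool, called after "Request:" by a JSON object that holds its "api" and its "payload". jog_arm: Moves the arm, as the interface text tells. Its arguments: {"type":"object","properties":{"series":{"type":"array"}},"required":["series"]}

```bash
mkdir -p pics; ls
cat > h.py <<'E'
import numpy as np, cv2
from cell import env
def cam(n):
    c=env.camera_info(n); return np.array(c["camera_matrix"]),np.array(c["R"]),np.array(c["t"]).ravel()
def shot(n,f):
    im=env.read_camera(n); cv2.imwrite('pics/'+f+'.png',im[:,:,::-1]); return im
def back(n,u,v,z):
    K,R,t=cam(n); d=R.T@np.linalg.inv(K)@np.array([u,v,1.]); c=-R.T@t
    return c+d*(z-c[2])/d[2]
def proj(n,X):
    K,R,t=cam(n); p=K@(R@np.array(X,float)+t); return p[:2]/p[2]
E
python3 - <<'E'
from h import *
for n in("top","side"):
    shot(n,n+'0'); K,R,t=cam(n); print(n,K,R,-R.T@t)
print(env.state())
E
```

```text
pics
top [[494.98233683   0.         256.53591581]
 [  0.         494.98233683 191.68028163]
 [  0.           0.           1.        ]] [[ 2.16753534e-02 -9.99765055e-01  1.19933464e-04]
 [-9.90273210e-01 -2.14860568e-02 -1.37467523e-01]
 [ 1.37437802e-01  2.86089023e-03 -9.90506267e-01]] [ 405.40621155   -6.00164281 1178.35189707]
side [[399.91537439   0.         255.612343  ]
 [  0.         399.91537439 192.5153219 ]
 [  0.           0.           1.        ]] [[-0.95394715 -0.29991894 -0.0057856 ]
 [-0.2125726   0.68948301 -0.692406  ]
 [ 0.21165475 -0.65928887 -0.7214849 ]] [359.44479959 632.66518485 770.5314186 ]
{'t': 0.1, 'joints': array([-1.22459713e+00,  4.91495798e-01,  1.55941591e+00,  6.88090353e-06,
        1.09170030e+00, -1.05581794e-01]), 'qvel': array([-0.00122315,  0.00077606, -0.00139354, -0.00110958,  0.00044628,
        0.00155228]), 'tau': array([ 2.24309355e-03, -6.13622618e+01, -2.58607078e+01,  6.93318550e-02,
        4.70008969e-02, -8.04117690e-05]), 'eef_pos': array([ 272.81332474, -562.07329913,  225.11290635]), 'tcp_rot': array([-1.57068283e+00,  1.01303546e-03, -1.11901846e+00]), 'ft_force': array([ 0.18858672,  0.22325788, -0.45377084]), 'moment': array([ 0.02333606, -0.04337933,  0.01142574]), 'opening': 1.0002891332688355}
```

View pics/top0.png

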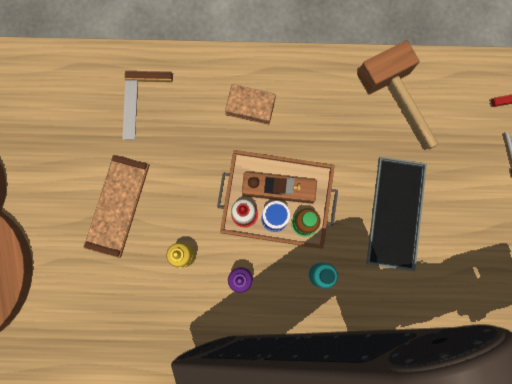

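View pics/side0.png

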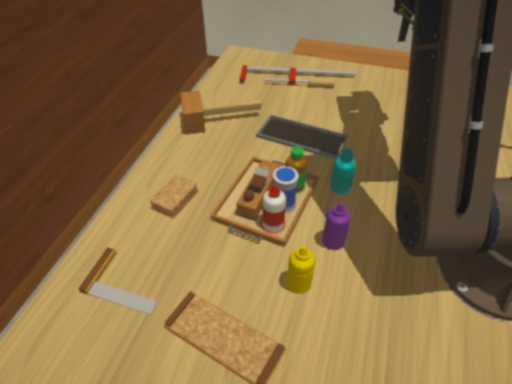

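The top view shows the following:
- **Finishing tray:** at about (278,198). It holds the white/red glue (243,211), the blue tin (276,215) and the amber/green oil (307,220), with the plane behind them at (280,186).
- **Fixed pieces:** the grey tray is at (397,213) and the rest at (117,206).
- **Look-alikes:** yellow (178,255), purple (240,280) and turquoise (324,276). All three stand outside the tray.

I'll check this in an enlarged crop.

Run:
```python
import cv2
im=cv2.imread('pics/top0.png')
cv2.imwrite('pics/c1.png',cv2.resize(im[140:260,205:350],None,fx=5,fy=5,interpolation=cv2.INTER_CUBIC))
cv2.imwrite('pics/c2.png',cv2.resize(im[145:280,355:440],None,fx=4.4,fy=4.4,interpolation=cv2.INTER_CUBIC))
cv2.imwrite('pics/c3.png',cv2.resize(im[145:265,75:160],None,fx=5,fy=5,interpolation=cv2.INTER_CUBIC))
```

```text
(no output)
```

View pics/c1.png

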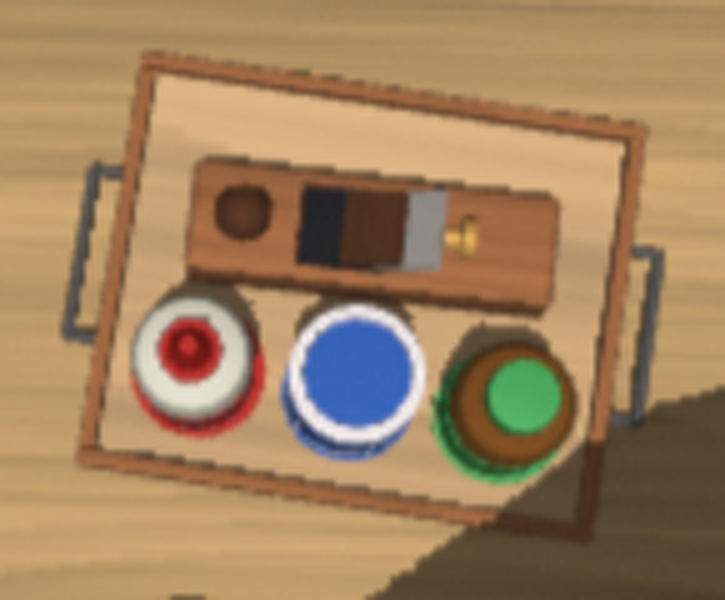

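View pics/c2.png

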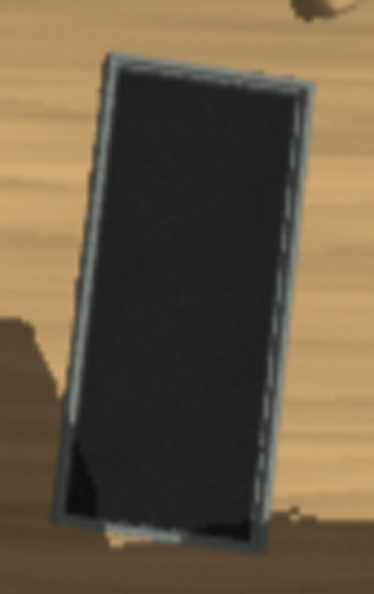

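View pics/c3.png

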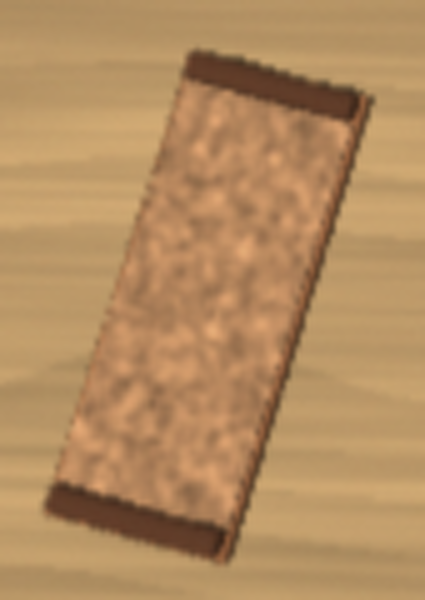

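```bash
cat >> h.py <<'E'
def rect(n,px,z,ax,ay):
    """px in order: corners for local (+,+),(+,-),(-,-),(-,+); returns cx,cy,yaw,sizes, rms"""
    P=np.array([back(n,u,v,z)[:2] for u,v in px])
    L=np.array([[ax,ay],[ax,-ay],[-ax,-ay],[-ax,ay]])/2.
    c=P.mean(0);A=(P-c)
    th=np.arctan2((L[:,0]*A[:,1]-L[:,1]*A[:,0]).sum(),(L*A).sum())
    Rz=np.array([[np.cos(th),-np.sin(th)],[np.sin(th),np.cos(th)]])
    r=np.linalg.norm(A-L@Rz.T,axis=1)
    s=[np.linalg.norm(P[i]-P[(i+1)%4]) for i in range(4)]
    return c,th,np.round(s,1),np.round(r,1)
E
python3 - <<'E'
from h import *
f=lambda x,y,s,ox,oy:((x+.5)/s-.5+ox,(y+.5)/s-.5+oy)
ft=[f(x,y,5,205,140) for x,y in[(145,53),(648,127),(588,540),(80,463)]]
c,th,s,r=rect('top',ft,22,200,244);print('ft',c,np.degrees(th),s,r)
d=np.array([np.cos(th),np.sin(th)]);e=np.array([-d[1],d[0]])
for k in(1,0,-1): print('spot',c-47*d+72*k*e)
print('plane exp',c+22*d)
st=[f(x,y,4.4,355,145) for x,y in[(107,53),(316,82),(267,553),(52,522)]]
print('side',*[rect('top',st,14,258,112)])
rs=[f(x,y,5,75,145) for x,y in[(191,50),(363,93),(223,557),(46,513)]]
for z in (22,): print('rest',rect('top',rs,z,232,90))
for nm,x,y,z in(('glue',188,348,133),('tin',357,372,105),('tinring',356,373,102),('oil',525,397,125)):
    print(nm,back('top',*f(x,y,5,205,140),z))
# plane body top z=46 corners
pl=[f(x,y,5,205,140) for x,y in[(195,158),(557,197),(548,313),(188,277)]]
# local x=long: knob at left
P=[pl[0],pl[3],pl[2],pl[1]]
P=[pl[3],pl[0],pl[1],pl[2]]
print('plane',rect('top',P,46,170,52))
print([back('top',*q,46)[:2] for q in pl])
E
```

```text
ft [551.29704335 -52.61553702] -7.457333491497331 [242.  197.7 239.  197.5] [2.1 1.1 3.2 2.4]
spot [514.03930505  24.87550077]
spot [504.69457943 -46.51550779]
spot [ 495.34985381 -117.90651635]
plane exp [573.11096263 -55.47086984]
side (array([ 524.37896136, -334.90847677]), np.float64(-0.12541256950100146), array([114.3, 256. , 114.2, 255.8]), array([1.7, 1.5, 1.6, 1.5]))
rest (array([527.9381458 , 327.04498723]), np.float64(-0.2366604097289062), array([ 85.2, 226.4,  85.4, 227.1]), array([4.1, 3. , 4.3, 2.7]))
glue [512.27510946  26.61371767 133.        ]
tin [506.24417782 -46.30106459 105.        ]
tinring [506.07884427 -45.98460349 102.        ]
oil [ 495.22413418 -117.34798304  125.        ]
plane (array([575.02641009, -54.34517683]), np.float64(1.4906291397152787), array([ 55.8, 168.9,  54.4, 166.7]), array([2.9, 2.1, 1.6, 1.7]))
[array([609.89273923,  28.35203011]), array([ 595.18149918, -139.88502061]), array([ 540.95476239, -136.02040094]), array([554.07663955,  30.17268412])]
```

```bash
cat >> h.py <<'E'
def poly(im,n,pts,s,o,col):
    p=np.array([((proj(n,X)-o)+.5)*s-.5 for X in pts]).round().astype(int)
    cv2.polylines(im,[p.reshape(-1,1,2)],True,col,1)
def box(c,th,a,b,z):
    R=np.array([[np.cos(th),-np.sin(th)],[np.sin(th),np.cos(th)]])
    return [list(R@np.array([sx*a/2,sy*b/2])+c)+[z] for sx,sy in((1,1),(1,-1),(-1,-1),(-1,1))]
def circ(x,y,r,z): return [[x+r*np.cos(a),y+r*np.sin(a),z] for a in np.linspace(0,6.28,40)]
def crop(im,x0,x1,y0,y1,s): return cv2.resize(im[y0:y1,x0:x1,::-1],None,fx=s,fy=s,interpolation=cv2.INTER_CUBIC)
E
python3 - <<'E'
from h import *
top=cv2.imread('pics/top0.png')[:,:,::-1];side=cv2.imread('pics/side0.png')[:,:,::-1]
def ov(im,n,x0,x1,y0,y1,s,f):
    g=crop(im,x0,x1,y0,y1,s).copy();o=np.array([x0,y0])
    Y=(0,255,255);M=(255,0,255)
    a=-.130
    poly(g,n,box((551.3,-52.6),a,200,244,22),s,o,Y)
    poly(g,n,box((524.4,-334.9),-.125,258,112,14),s,o,Y)
    poly(g,n,box((528,327),-.2367,232,90,12),s,o,Y)
    poly(g,n,box((528,327),-.2367,232,90,0),s,o,M)
    poly(g,n,box((575,-54.3),1.49,170,52,55),s,o,Y)
    poly(g,n,box((575,-54.3),1.49,170,52,9),s,o,M)
    for x,y,r,h in((512.3,26.6,27,88),(506.2,-46.2,30,102),(495.2,-117.3,16,125),(495.2,-117.3,28,82)):
        poly(g,n,circ(x,y,r,h+9),s,o,Y); poly(g,n,circ(x,y,r,9),s,o,M)
    cv2.imwrite(f'pics/{f}.png',g)
ov(top,'top',205,350,140,260,5,'o1');ov(side,'side',205,345,130,250,5,'o2')
ov(top,'top',80,160,145,265,5,'o3');ov(side,'side',155,295,285,384,5,'o4');ov(side,'side',250,360,105,165,6,'o5')
for nm,u,v,z in(('yel',177,254,133),('pur',240,280,133),('turq',324,275,125)): print(nm,back('top',u,v,z))
E
```

```text
yel [415.02818409 160.78690913 133.        ]
pur [364.2314211   27.39310978 133.        ]
turq [ 378.07628348 -148.39094031  125.        ]
```

View pics/o1.png

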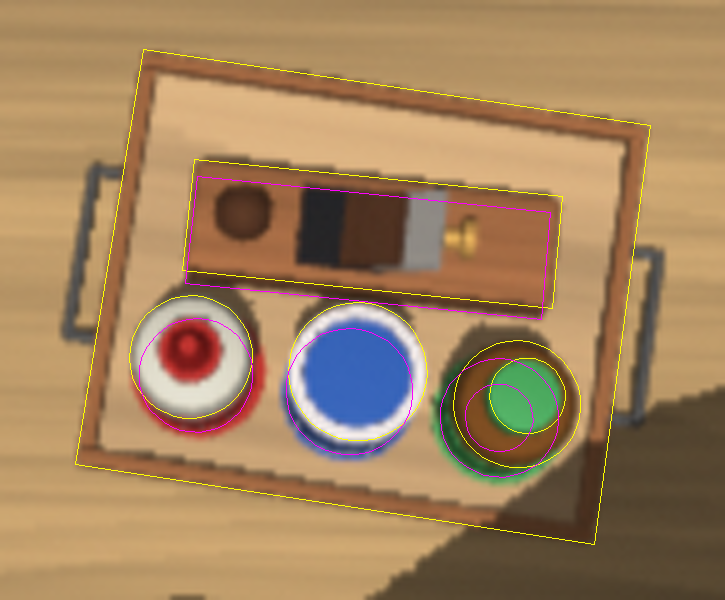

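View pics/o2.png

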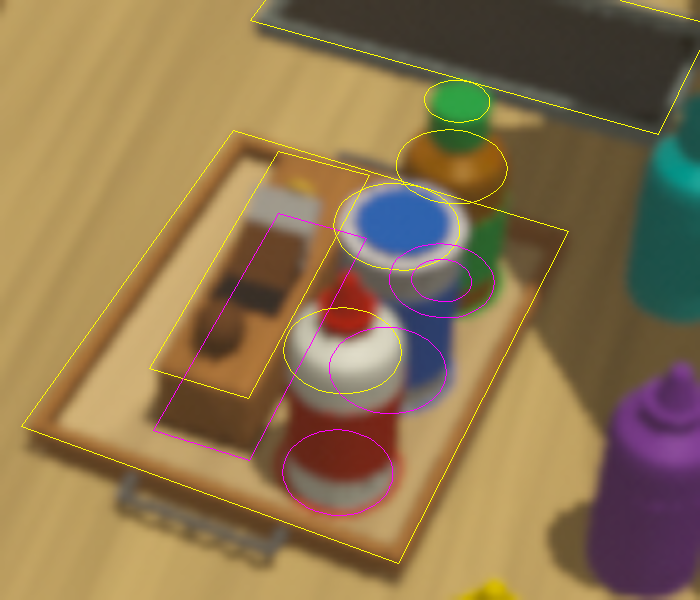

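View pics/o3.png

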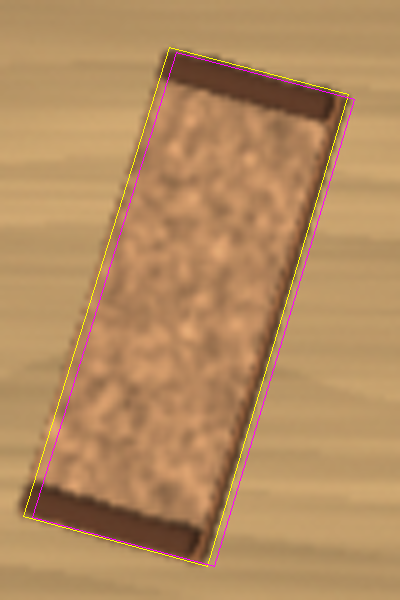

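View pics/o4.png

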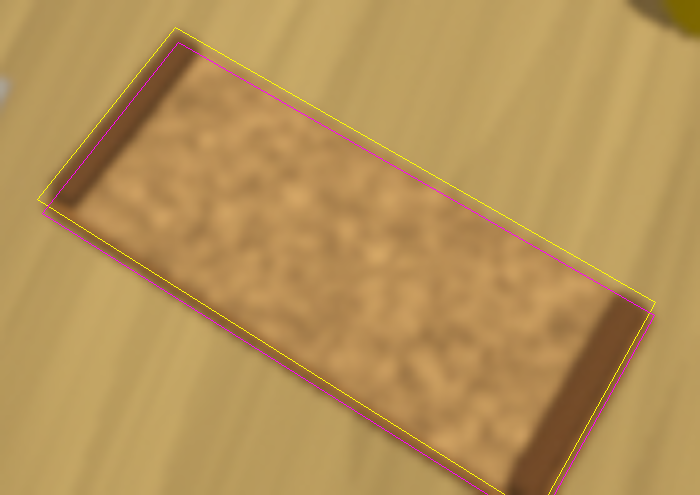

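View pics/o5.png

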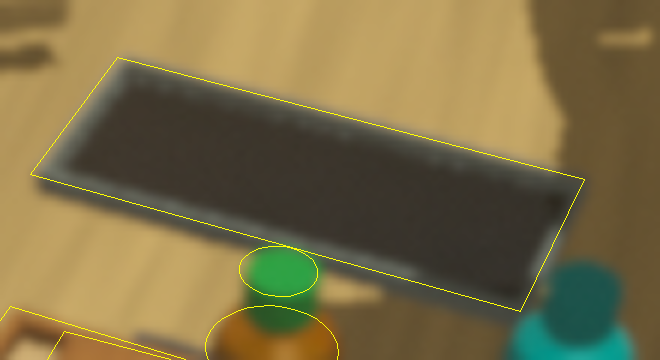

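Both overlays agree to about 2 mm. Adding the 9 mm tray floor, the real containers come out at glue (511,26), tin (505,-46) and oil (494.5,-116.5). The purple, yellow and turquoise ones stand outside the tray and are not meant. I'll start with the oil bottle, with the jaws along the tray's x.

Request:
{"api": "jog_arm", "payload": {"series": [{"dx":0.01,"dy":0.02,"rz":4.7,"gripper":0.76},{"dx":0.0192,"dy":0.0386,"rz":4.7},{"dx":0.0192,"dy":0.0386,"rz":4.7},{"dx":0.0192,"dy":0.0386,"rz":4.7},{"dx":0.0192,"dy":0.0386,"rz":4.7},{"dx":0.0192,"dy":0.0386,"rz":4.7},{"dx":0.0192,"dy":0.0386,"rz":4.7},{"dx":0.0192,"dy":0.0386,"rz":4.7},{"dx":0.0192,"dy":0.0386,"rz":4.7},{"dx":0.0192,"dy":0.0386,"rz":4.7},{"dx":0.0192,"dy":0.0386,"rz":4.7},{"dx":0.0192,"dy":0.0386,"rz":4.7}]}}

```text
$.series[0]: bad value
```

Request:
{"api": "jog_arm", "payload": {"series": [{"dx":0.01,"dy":0.02,"dz":0,"rx":0,"ry":0,"rz":4.7,"gripper":0.76}]}}

```text
t: 0.2
eef_pos: [282.1, -543.4, 225.0]
tcp_rot: [-1.571, 0.0, -1.038]
ft_force: [-0.0, 0.6, 0.4]
opening: 0.96
```

Request:
{"api": "jog_arm", "payload": {"series": [{"dx":0.0192,"dy":0.0386,"dz":0,"rx":0,"ry":0,"rz":4.7,"gripper":0.76},{"dx":0.0192,"dy":0.0386,"dz":0,"rx":0,"ry":0,"rz":4.7,"gripper":0.76},{"dx":0.0192,"dy":0.0386,"dz":0,"rx":0,"ry":0,"rz":4.7,"gripper":0.76},{"dx":0.0192,"dy":0.0386,"dz":0,"rx":0,"ry":0,"rz":4.7,"gripper":0.76},{"dx":0.0192,"dy":0.0386,"dz":0,"rx":0,"ry":0,"rz":4.7,"gripper":0.76},{"dx":0.0192,"dy":0.0386,"dz":0,"rx":0,"ry":0,"rz":4.7,"gripper":0.76},{"dx":0.0192,"dy":0.0386,"dz":0,"rx":0,"ry":0,"rz":4.7,"gripper":0.76},{"dx":0.0192,"dy":0.0386,"dz":0,"rx":0,"ry":0,"rz":4.7,"gripper":0.76},{"dx":0.0192,"dy":0.0386,"dz":0,"rx":0,"ry":0,"rz":4.7,"gripper":0.76},{"dx":0.0192,"dy":0.0386,"dz":0,"rx":0,"ry":0,"rz":4.7,"gripper":0.76},{"dx":0.0192,"dy":0.0386,"dz":0,"rx":0,"ry":0,"rz":4.7,"gripper":0.76},{"dx":0,"dy":0,"dz":0,"rx":0,"ry":0,"rz":0,"gripper":0.76}]}}

```text
t: 1.4
eef_pos: [495.3, -114.0, 225.5]
tcp_rot: [-1.57, 0.0, -0.128]
ft_force: [-0.3, -0.5, 0.3]
opening: 0.758
```

Run:
```python
from h import *
t=shot('top','top1');s=shot('side','side1')
cv2.imwrite('pics/a1.png',crop(s,205,345,60,220,4))
cv2.imwrite('pics/a2.png',crop(t,200,350,140,290,4))
```

```text
(no output)
```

View pics/a1.png

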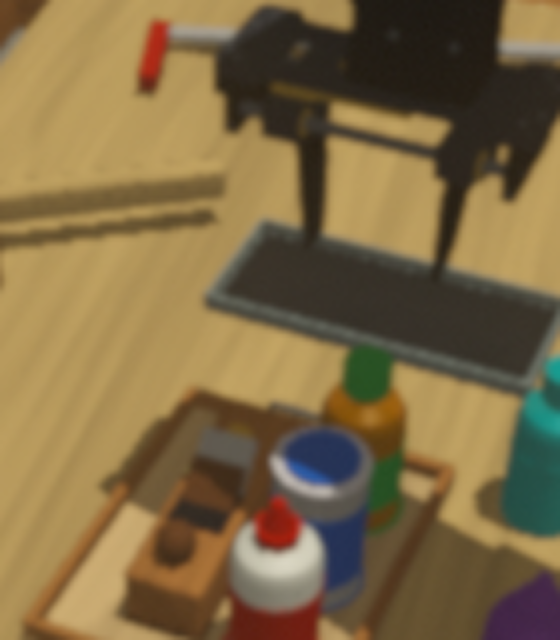

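View pics/a2.png

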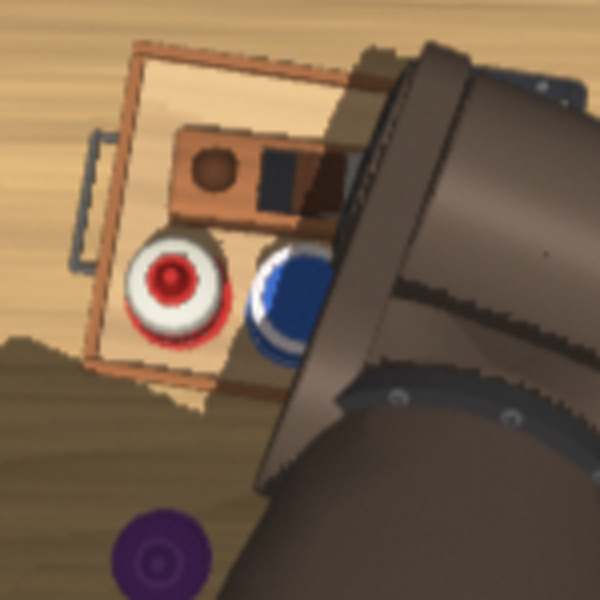

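The side crop shows the fingertips at about (315,240) and (438,277), above the oil bottle, with the jaws along the tray's x. I'll check the tip pixels against the TCP.

Run:
```python
from h import *
s=env.state();p=s['eef_pos'];y=s['tcp_rot'][2];d=np.array([np.cos(y),np.sin(y),0])
for k in(-48,-36,36,48): print(k,(proj('side',p+d*k-[0,0,11])-[205,60]+.5)*4-.5)
print('oil top 134:',[back('side',(369+.5)/4-.5+205,(v+.5)/4-.5+60,134) for v in(352,)])
print('mid tips',(np.array([376.5,258])+.5)/4-.5+[205,60], back('side',*((np.array([376.5,258])+.5)/4-.5+[205,60]),214.5),p)
# cap center by color in side0
im=cv2.imread('pics/side0.png');h=cv2.cvtColor(im,cv2.COLOR_BGR2HSV)
m=cv2.inRange(h[140:185,280:312],(50,120,130),(75,255,255));print(m.shape,np.argwhere(m).mean(0)+[140,280],m.sum()/255)
t=cv2.imread('pics/top0.png');h=cv2.cvtColor(t,cv2.COLOR_BGR2HSV)
for nm,lo,hi,z,(x0,x1,y0,y1) in(('oil',(50,120,120),(75,255,255),134,(300,325,205,232)),('tin',(105,120,150),(125,255,255),114,(260,292,198,230))):
    m=cv2.inRange(h[y0:y1,x0:x1],lo,hi);c=np.argwhere(m).mean(0);print(nm,m.sum()/255,c+[y0,x0],back('top',c[1]+x0,c[0]+y0,z))
```

```text
-48 [455.51642844 274.93885626]
-36 [435.49693842 269.58983478]
36 [318.5888986  238.35309425]
48 [299.62277549 233.28552261]
oil top 134: [array([ 494.86845461, -125.63729185,  134.        ])]
mid tips [298.75  124.125] [ 493.0949748  -112.96316116  214.5       ] [ 494.11299874 -117.00018016  225.40630477]
(45, 32) [150.02702703 296.93243243] 74.0
oil 157.0 [218.87898089 309.35031847] [ 494.70161524 -115.86713277  134.        ]
tin 341.0 [214.26979472 276.01466276] [504.81547552 -46.00428103 114.        ]
```

Request:
{"api": "jog_arm", "payload": {"series": [{"dx":0.0007,"dy":0.0012,"dz":-0.03,"rx":0,"ry":0,"rz":0,"gripper":0.76},{"dx":0,"dy":0,"dz":-0.03,"rx":0,"ry":0,"rz":0,"gripper":0.76},{"dx":0,"dy":0,"dz":-0.03,"rx":0,"ry":0,"rz":0,"gripper":0.76},{"dx":0,"dy":0,"dz":-0.03,"rx":0,"ry":0,"rz":0,"gripper":0.76},{"dx":0,"dy":0,"dz":-0.02,"rx":0,"ry":0,"rz":0,"gripper":0.76},{"dx":0,"dy":0,"dz":-0.0127,"rx":0,"ry":0,"rz":0,"gripper":0.76},{"dx":0,"dy":0,"dz":0,"rx":0,"ry":0,"rz":0,"gripper":0.76},{"dx":0,"dy":0,"dz":0,"rx":0,"ry":0,"rz":0,"gripper":0.7},{"dx":0,"dy":0,"dz":0,"rx":0,"ry":0,"rz":0,"gripper":0.64},{"dx":0,"dy":0,"dz":0,"rx":0,"ry":0,"rz":0,"gripper":0.6},{"dx":0,"dy":0,"dz":0,"rx":0,"ry":0,"rz":0,"gripper":0.4},{"dx":0,"dy":0,"dz":0,"rx":0,"ry":0,"rz":0,"gripper":0}]}}

```text
t: 2.7
eef_pos: [494.8, -116.5, 73.6]
tcp_rot: [-1.571, -0.001, -0.134]
ft_force: [-2.6, -0.9, 6.8]
opening: 0.582
```

Request:
{"api": "jog_arm", "payload": {"series": [{"dx":0,"dy":0,"dz":0,"rx":0,"ry":0,"rz":0,"gripper":0},{"dx":0,"dy":0,"dz":0,"rx":0,"ry":0,"rz":0,"gripper":0}]}}

```text
t: 2.9
eef_pos: [494.8, -116.5, 73.6]
tcp_rot: [-1.571, -0.001, -0.134]
ft_force: [-3.8, -0.7, 6.2]
opening: 0.581
```

Request:
{"api": "jog_arm", "payload": {"series": [{"dx":0,"dy":0,"dz":0.01,"rx":0,"ry":0,"rz":0,"gripper":0},{"dx":0,"dy":0,"dz":0.02,"rx":0,"ry":0,"rz":0,"gripper":0},{"dx":0,"dy":0,"dz":0.03,"rx":0,"ry":0,"rz":0,"gripper":0},{"dx":0,"dy":0,"dz":0.03,"rx":0,"ry":0,"rz":0,"gripper":0},{"dx":0,"dy":0,"dz":0.025,"rx":0,"ry":0,"rz":0,"gripper":0},{"dx":0,"dy":0,"dz":0.015,"rx":0,"ry":0,"rz":0,"gripper":0},{"dx":0,"dy":0,"dz":0,"rx":0,"ry":0,"rz":0,"gripper":0}]}}

```text
t: 3.6
eef_pos: [495.4, -116.6, 205.2]
tcp_rot: [-1.572, -0.004, -0.134]
ft_force: [-0.0, 0.3, -3.5]
opening: 0.581
```

Request:
{"api": "jog_arm", "payload": {"series": [{"dx":0.004,"dy":-0.0087,"dz":0,"rx":0,"ry":0,"rz":-4,"gripper":0},{"dx":0.01,"dy":-0.022,"dz":0,"rx":0,"ry":0,"rz":-8,"gripper":0},{"dx":0.01,"dy":-0.022,"dz":0,"rx":0,"ry":0,"rz":-8,"gripper":0},{"dx":0.01,"dy":-0.022,"dz":0,"rx":0,"ry":0,"rz":-8,"gripper":0},{"dx":0.01,"dy":-0.022,"dz":0,"rx":0,"ry":0,"rz":-8,"gripper":0},{"dx":0.01,"dy":-0.022,"dz":0,"rx":0,"ry":0,"rz":-8,"gripper":0},{"dx":0.01,"dy":-0.022,"dz":0,"rx":0,"ry":0,"rz":-8,"gripper":0},{"dx":0.01,"dy":-0.022,"dz":0,"rx":0,"ry":0,"rz":-8,"gripper":0},{"dx":0.01,"dy":-0.022,"dz":0,"rx":0,"ry":0,"rz":-8,"gripper":0},{"dx":0.01,"dy":-0.022,"dz":0,"rx":0,"ry":0,"rz":-8,"gripper":0},{"dx":0.01,"dy":-0.0211,"dz":0,"rx":0,"ry":0,"rz":-8,"gripper":0},{"dx":0,"dy":0,"dz":0,"rx":0,"ry":0,"rz":-5.5,"gripper":0}]}}

```text
t: 4.8
eef_pos: [599.0, -346.4, 200.9]
tcp_rot: [-1.572, 0.0, -1.704]
ft_force: [0.1, 0.9, -2.8]
opening: 0.583
```

Request:
{"api": "jog_arm", "payload": {"series": [{"dx":0,"dy":0,"dz":0,"rx":0,"ry":0,"rz":0,"gripper":0},{"dx":0,"dy":0,"dz":0,"rx":0,"ry":0,"rz":0,"gripper":0}]}}

```text
t: 5.0
eef_pos: [598.5, -343.8, 202.0]
tcp_rot: [-1.572, 0.001, -1.694]
ft_force: [0.6, -0.8, -2.7]
opening: 0.58
```

Request:
{"api": "jog_arm", "payload": {"series": [{"dx":0,"dy":0,"dz":-0.015,"rx":0,"ry":0,"rz":0,"gripper":0},{"dx":0,"dy":0,"dz":-0.03,"rx":0,"ry":0,"rz":0,"gripper":0},{"dx":0,"dy":0,"dz":-0.03,"rx":0,"ry":0,"rz":0,"gripper":0},{"dx":0,"dy":0,"dz":-0.025,"rx":0,"ry":0,"rz":0,"gripper":0},{"dx":0,"dy":0,"dz":-0.018,"rx":0,"ry":0,"rz":0,"gripper":0},{"dx":0,"dy":0,"dz":-0.008,"rx":0,"ry":0,"rz":0,"gripper":0},{"dx":0,"dy":0,"dz":-0.003,"rx":0,"ry":0,"rz":0,"gripper":0},{"dx":0,"dy":0,"dz":0,"rx":0,"ry":0,"rz":0,"gripper":0},{"dx":0,"dy":0,"dz":0,"rx":0,"ry":0,"rz":0,"gripper":0}]}}

```text
t: 5.9
eef_pos: [599.2, -344.5, 74.9]
tcp_rot: [-1.569, -0.001, -1.696]
ft_force: [0.8, -0.7, -2.7]
opening: 0.582
```

Request:
{"api": "jog_arm", "payload": {"series": [{"dx":0,"dy":0,"dz":-0.002,"rx":0,"ry":0,"rz":0,"gripper":0},{"dx":0,"dy":0,"dz":-0.001,"rx":0,"ry":0,"rz":0,"gripper":0},{"dx":0,"dy":0,"dz":0,"rx":0,"ry":0,"rz":0,"gripper":0}]}}

```text
t: 6.2
eef_pos: [598.8, -344.3, 71.1]
tcp_rot: [-1.571, -0.0, -1.697]
ft_force: [-0.1, -0.4, -4.0]
opening: 0.58
```

Request:
{"api": "jog_arm", "payload": {"series": [{"dx":0,"dy":0,"dz":-0.001,"rx":0,"ry":0,"rz":0,"gripper":0},{"dx":0,"dy":0,"dz":-0.0005,"rx":0,"ry":0,"rz":0,"gripper":0},{"dx":0,"dy":0,"dz":0,"rx":0,"ry":0,"rz":0,"gripper":0},{"dx":0,"dy":0,"dz":0,"rx":0,"ry":0,"rz":0,"gripper":0}]}}

```text
t: 6.6
eef_pos: [598.8, -344.3, 69.4]
tcp_rot: [-1.571, -0.0, -1.697]
ft_force: [-0.1, 0.5, -3.2]
opening: 0.58
```

Request:
{"api": "jog_arm", "payload": {"series": [{"dx":0,"dy":0,"dz":-0.0005,"rx":0,"ry":0,"rz":0,"gripper":0},{"dx":0,"dy":0,"dz":-0.0005,"rx":0,"ry":0,"rz":0,"gripper":0},{"dx":0,"dy":0,"dz":0,"rx":0,"ry":0,"rz":0,"gripper":0},{"dx":0,"dy":0,"dz":0,"rx":0,"ry":0,"rz":0,"gripper":0}]}}

```text
t: 7.0
eef_pos: [598.9, -344.3, 68.7]
tcp_rot: [-1.571, -0.0, -1.697]
ft_force: [-0.4, 1.1, 0.2]
opening: 0.58
```

Request:
{"api": "jog_arm", "payload": {"series": [{"dx":0,"dy":0,"dz":-0.0003,"rx":0,"ry":0,"rz":0,"gripper":0},{"dx":0,"dy":0,"dz":0,"rx":0,"ry":0,"rz":0,"gripper":0.6},{"dx":0,"dy":0,"dz":0,"rx":0,"ry":0,"rz":0,"gripper":0.68},{"dx":0,"dy":0,"dz":0,"rx":0,"ry":0,"rz":0,"gripper":0.76},{"dx":0,"dy":0,"dz":0,"rx":0,"ry":0,"rz":0,"gripper":0.78},{"dx":0,"dy":0,"dz":0.0103,"rx":0,"ry":0,"rz":0,"gripper":0.78},{"dx":0,"dy":0,"dz":0.03,"rx":0,"ry":0,"rz":0,"gripper":0.78},{"dx":0,"dy":0,"dz":0.04,"rx":0,"ry":0,"rz":0,"gripper":0.78},{"dx":0,"dy":0,"dz":0.04,"rx":0,"ry":0,"rz":0,"gripper":0.78},{"dx":0,"dy":0,"dz":0.03,"rx":0,"ry":0,"rz":0,"gripper":0.78}]}}

```text
t: 8.0
eef_pos: [599.1, -344.5, 222.1]
tcp_rot: [-1.568, -0.001, -1.697]
ft_force: [0.1, 0.3, -0.4]
opening: 0.78
```

Request:
{"api": "jog_arm", "payload": {"series": [{"dx":-0.0038,"dy":0.0183,"dz":0,"rx":0,"ry":0,"rz":5,"gripper":0.76},{"dx":-0.009,"dy":0.028,"dz":0,"rx":0,"ry":0,"rz":8,"gripper":0.76},{"dx":-0.009,"dy":0.028,"dz":0,"rx":0,"ry":0,"rz":8,"gripper":0.76},{"dx":-0.009,"dy":0.028,"dz":0,"rx":0,"ry":0,"rz":8,"gripper":0.76},{"dx":-0.009,"dy":0.028,"dz":0,"rx":0,"ry":0,"rz":8,"gripper":0.76},{"dx":-0.009,"dy":0.028,"dz":0,"rx":0,"ry":0,"rz":8,"gripper":0.76},{"dx":-0.009,"dy":0.028,"dz":0,"rx":0,"ry":0,"rz":8,"gripper":0.76},{"dx":-0.009,"dy":0.028,"dz":0,"rx":0,"ry":0,"rz":8,"gripper":0.76},{"dx":-0.009,"dy":0.028,"dz":0,"rx":0,"ry":0,"rz":8,"gripper":0.76},{"dx":-0.009,"dy":0.028,"dz":0,"rx":0,"ry":0,"rz":8,"gripper":0.76},{"dx":-0.009,"dy":0.028,"dz":0,"rx":0,"ry":0,"rz":8,"gripper":0.76},{"dx":0,"dy":0,"dz":0,"rx":0,"ry":0,"rz":4.5,"gripper":0.76}]}}

```text
t: 9.2
eef_pos: [503.9, -43.5, 219.4]
tcp_rot: [-1.57, -0.0, -0.127]
ft_force: [0.3, -0.8, 0.5]
opening: 0.761
```

Request:
{"api": "jog_arm", "payload": {"series": [{"dx":0,"dy":0,"dz":0,"rx":0,"ry":0,"rz":0,"gripper":0.76},{"dx":0,"dy":0,"dz":0,"rx":0,"ry":0,"rz":0,"gripper":0.76}]}}

```text
t: 9.4
eef_pos: [505.2, -46.2, 219.0]
tcp_rot: [-1.571, -0.001, -0.137]
ft_force: [0.6, 0.1, -0.9]
opening: 0.76
```

Run:
```python
from h import *
print(env.state()['eef_pos'],env.state()['tcp_rot'])
t=shot('top','top2');s=shot('side','side2')
a=crop(s,205,365,80,230,3);b=crop(t,200,440,130,300,2.5)
cv2.imwrite('pics/b1.png',a);cv2.imwrite('pics/b2.png',b)
```

```text
[505.20448746 -46.21901503 219.00908467] [-1.57093452e+00 -1.02510201e-03 -1.37226841e-01]
```

View pics/b1.png

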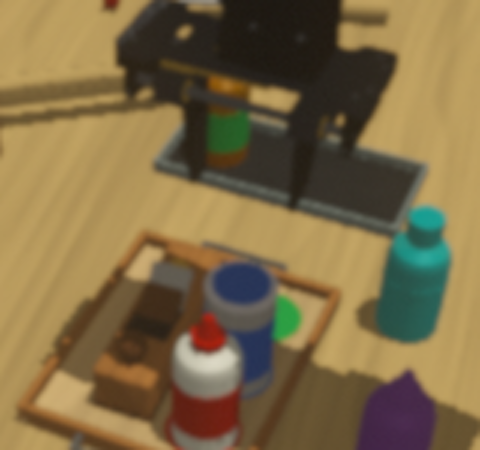

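View pics/b2.png

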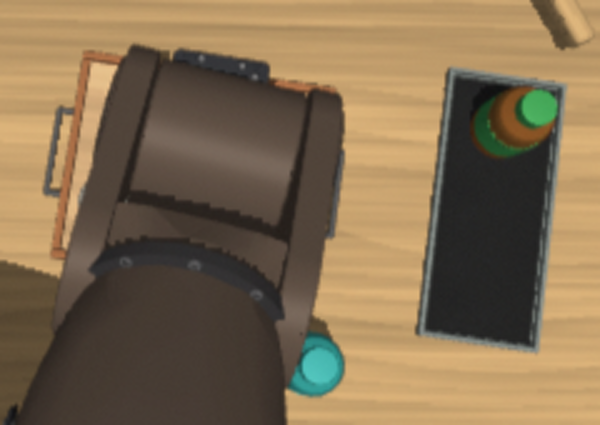

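The oil bottle stands upright in the grey tray's far slot, at crop (515,120), and the green spot is free. The gripper is over the tin.

Request:
{"api": "jog_arm", "payload": {"series": [{"dx":-0.0002,"dy":0.0002,"dz":-0.03,"rx":0,"ry":0,"rz":0,"gripper":0.76},{"dx":0,"dy":0,"dz":-0.03,"rx":0,"ry":0,"rz":0,"gripper":0.76},{"dx":0,"dy":0,"dz":-0.03,"rx":0,"ry":0,"rz":0,"gripper":0.76},{"dx":0,"dy":0,"dz":-0.03,"rx":0,"ry":0,"rz":0,"gripper":0.76},{"dx":0,"dy":0,"dz":-0.018,"rx":0,"ry":0,"rz":0,"gripper":0.76},{"dx":0,"dy":0,"dz":-0.0095,"rx":0,"ry":0,"rz":0,"gripper":0.76},{"dx":0,"dy":0,"dz":0,"rx":0,"ry":0,"rz":0,"gripper":0.76},{"dx":0,"dy":0,"dz":0,"rx":0,"ry":0,"rz":0,"gripper":0.7},{"dx":0,"dy":0,"dz":0,"rx":0,"ry":0,"rz":0,"gripper":0.65},{"dx":0,"dy":0,"dz":0,"rx":0,"ry":0,"rz":0,"gripper":0.6},{"dx":0,"dy":0,"dz":0,"rx":0,"ry":0,"rz":0,"gripper":0.4},{"dx":0,"dy":0,"dz":0,"rx":0,"ry":0,"rz":0,"gripper":0}]}}

```text
t: 10.7
eef_pos: [504.9, -45.8, 71.7]
tcp_rot: [-1.571, -0.001, -0.135]
ft_force: [-2.3, -0.2, 7.2]
opening: 0.616
```

Request:
{"api": "jog_arm", "payload": {"series": [{"dx":0,"dy":0,"dz":0,"rx":0,"ry":0,"rz":0,"gripper":0},{"dx":0,"dy":0,"dz":0,"rx":0,"ry":0,"rz":0,"gripper":0}]}}

```text
t: 10.9
eef_pos: [504.9, -45.8, 71.7]
tcp_rot: [-1.571, -0.001, -0.135]
ft_force: [-2.0, 0.1, 6.8]
opening: 0.621
```

Request:
{"api": "jog_arm", "payload": {"series": [{"dx":0,"dy":0,"dz":0.01,"rx":0,"ry":0,"rz":0,"gripper":0},{"dx":0,"dy":0,"dz":0.02,"rx":0,"ry":0,"rz":0,"gripper":0},{"dx":0,"dy":0,"dz":0.03,"rx":0,"ry":0,"rz":0,"gripper":0},{"dx":0,"dy":0,"dz":0.03,"rx":0,"ry":0,"rz":0,"gripper":0},{"dx":0,"dy":0,"dz":0.025,"rx":0,"ry":0,"rz":0,"gripper":0},{"dx":0,"dy":0,"dz":0.015,"rx":0,"ry":0,"rz":0,"gripper":0},{"dx":0,"dy":0,"dz":0,"rx":0,"ry":0,"rz":0,"gripper":0}]}}

```text
t: 11.6
eef_pos: [505.3, -45.8, 203.2]
tcp_rot: [-1.571, -0.004, -0.135]
ft_force: [0.3, 0.3, -4.2]
opening: 0.616
```

Request:
{"api": "jog_arm", "payload": {"series": [{"dx":0.001,"dy":-0.0089,"dz":0,"rx":0,"ry":0,"rz":-4,"gripper":0},{"dx":0.0018,"dy":-0.028,"dz":0,"rx":0,"ry":0,"rz":-8,"gripper":0},{"dx":0.0018,"dy":-0.028,"dz":0,"rx":0,"ry":0,"rz":-8,"gripper":0},{"dx":0.0018,"dy":-0.028,"dz":0,"rx":0,"ry":0,"rz":-8,"gripper":0},{"dx":0.0018,"dy":-0.028,"dz":0,"rx":0,"ry":0,"rz":-8,"gripper":0},{"dx":0.0018,"dy":-0.028,"dz":0,"rx":0,"ry":0,"rz":-8,"gripper":0},{"dx":0.0018,"dy":-0.028,"dz":0,"rx":0,"ry":0,"rz":-8,"gripper":0},{"dx":0.0018,"dy":-0.028,"dz":0,"rx":0,"ry":0,"rz":-8,"gripper":0},{"dx":0.0018,"dy":-0.028,"dz":0,"rx":0,"ry":0,"rz":-8,"gripper":0},{"dx":0.0018,"dy":-0.028,"dz":0,"rx":0,"ry":0,"rz":-8,"gripper":0},{"dx":0.0018,"dy":-0.018,"dz":0,"rx":0,"ry":0,"rz":-8,"gripper":0},{"dx":0.0004,"dy":-0.01,"dz":0,"rx":0,"ry":0,"rz":-5.5,"gripper":0}]}}

```text
t: 12.8
eef_pos: [523.7, -336.0, 199.4]
tcp_rot: [-1.573, 0.001, -1.703]
ft_force: [-0.1, 1.3, -4.4]
opening: 0.618
```

Request:
{"api": "jog_arm", "payload": {"series": [{"dx":0,"dy":0,"dz":0,"rx":0,"ry":0,"rz":0,"gripper":0},{"dx":0,"dy":0,"dz":0,"rx":0,"ry":0,"rz":0,"gripper":0}]}}

```text
t: 13.0
eef_pos: [523.8, -334.2, 200.0]
tcp_rot: [-1.572, 0.001, -1.694]
ft_force: [-0.1, 0.4, -4.4]
opening: 0.62
```

Request:
{"api": "jog_arm", "payload": {"series": [{"dx":0.0004,"dy":-0.0004,"dz":-0.015,"rx":0,"ry":0,"rz":0,"gripper":0},{"dx":0,"dy":0,"dz":-0.03,"rx":0,"ry":0,"rz":0,"gripper":0},{"dx":0,"dy":0,"dz":-0.03,"rx":0,"ry":0,"rz":0,"gripper":0},{"dx":0,"dy":0,"dz":-0.025,"rx":0,"ry":0,"rz":0,"gripper":0},{"dx":0,"dy":0,"dz":-0.018,"rx":0,"ry":0,"rz":0,"gripper":0},{"dx":0,"dy":0,"dz":-0.008,"rx":0,"ry":0,"rz":0,"gripper":0},{"dx":0,"dy":0,"dz":-0.003,"rx":0,"ry":0,"rz":0,"gripper":0},{"dx":0,"dy":0,"dz":-0.002,"rx":0,"ry":0,"rz":0,"gripper":0},{"dx":0,"dy":0,"dz":-0.001,"rx":0,"ry":0,"rz":0,"gripper":0},{"dx":0,"dy":0,"dz":-0.001,"rx":0,"ry":0,"rz":0,"gripper":0},{"dx":0,"dy":0,"dz":0,"rx":0,"ry":0,"rz":0,"gripper":0},{"dx":0,"dy":0,"dz":0,"rx":0,"ry":0,"rz":0,"gripper":0}]}}

```text
t: 14.2
eef_pos: [524.7, -335.2, 68.3]
tcp_rot: [-1.57, -0.0, -1.697]
ft_force: [-0.1, -0.9, -4.4]
opening: 0.616
```

Request:
{"api": "jog_arm", "payload": {"series": [{"dx":0,"dy":0,"dz":-0.0005,"rx":0,"ry":0,"rz":0,"gripper":0},{"dx":0,"dy":0,"dz":-0.0005,"rx":0,"ry":0,"rz":0,"gripper":0},{"dx":0,"dy":0,"dz":0,"rx":0,"ry":0,"rz":0,"gripper":0}]}}

```text
t: 14.5
eef_pos: [524.6, -335.1, 67.0]
tcp_rot: [-1.571, -0.0, -1.697]
ft_force: [-0.2, -0.0, -4.9]
opening: 0.62
```

Request:
{"api": "jog_arm", "payload": {"series": [{"dx":0,"dy":0,"dz":-0.0005,"rx":0,"ry":0,"rz":0,"gripper":0},{"dx":0,"dy":0,"dz":-0.0003,"rx":0,"ry":0,"rz":0,"gripper":0},{"dx":0,"dy":0,"dz":0,"rx":0,"ry":0,"rz":0,"gripper":0}]}}

```text
t: 14.8
eef_pos: [524.9, -335.2, 66.8]
tcp_rot: [-1.57, -0.0, -1.697]
ft_force: [0.5, 2.6, 4.7]
opening: 0.615
```

Request:
{"api": "jog_arm", "payload": {"series": [{"dx":0,"dy":0,"dz":0,"rx":0,"ry":0,"rz":0,"gripper":0.64},{"dx":0,"dy":0,"dz":0,"rx":0,"ry":0,"rz":0,"gripper":0.72},{"dx":0,"dy":0,"dz":0,"rx":0,"ry":0,"rz":0,"gripper":0.8},{"dx":0,"dy":0,"dz":0,"rx":0,"ry":0,"rz":0,"gripper":0.8},{"dx":0,"dy":0,"dz":0.012,"rx":0,"ry":0,"rz":0,"gripper":0.8},{"dx":0,"dy":0,"dz":0.03,"rx":0,"ry":0,"rz":0,"gripper":0.8},{"dx":0,"dy":0,"dz":0.04,"rx":0,"ry":0,"rz":0,"gripper":0.8},{"dx":0,"dy":0,"dz":0.04,"rx":0,"ry":0,"rz":0,"gripper":0.8},{"dx":0,"dy":0,"dz":0.03,"rx":0,"ry":0,"rz":0,"gripper":0.8}]}}

```text
t: 15.7
eef_pos: [524.8, -335.2, 221.7]
tcp_rot: [-1.568, -0.002, -1.697]
ft_force: [0.3, -0.1, 0.1]
opening: 0.8
```

Request:
{"api": "jog_arm", "payload": {"series": [{"dx":-0.0012,"dy":0.018,"dz":0,"rx":0,"ry":0,"rz":5,"gripper":0.76},{"dx":-0.0012,"dy":0.033,"dz":0,"rx":0,"ry":0,"rz":8,"gripper":0.76},{"dx":-0.0012,"dy":0.033,"dz":0,"rx":0,"ry":0,"rz":8,"gripper":0.76},{"dx":-0.0012,"dy":0.033,"dz":0,"rx":0,"ry":0,"rz":8,"gripper":0.76},{"dx":-0.0012,"dy":0.033,"dz":0,"rx":0,"ry":0,"rz":8,"gripper":0.76},{"dx":-0.0012,"dy":0.033,"dz":0,"rx":0,"ry":0,"rz":8,"gripper":0.76},{"dx":-0.0012,"dy":0.033,"dz":0,"rx":0,"ry":0,"rz":8,"gripper":0.76},{"dx":-0.0012,"dy":0.033,"dz":0,"rx":0,"ry":0,"rz":8,"gripper":0.76},{"dx":-0.0012,"dy":0.033,"dz":0,"rx":0,"ry":0,"rz":8,"gripper":0.76},{"dx":-0.0012,"dy":0.033,"dz":0,"rx":0,"ry":0,"rz":8,"gripper":0.76},{"dx":-0.0012,"dy":0.033,"dz":0,"rx":0,"ry":0,"rz":8,"gripper":0.76},{"dx":0,"dy":0.0133,"dz":0,"rx":0,"ry":0,"rz":4.5,"gripper":0.76}]}}

```text
t: 16.9
eef_pos: [511.0, 28.4, 219.1]
tcp_rot: [-1.571, -0.001, -0.128]
ft_force: [-0.2, -0.3, 1.0]
opening: 0.761
```

Request:
{"api": "jog_arm", "payload": {"series": [{"dx":0,"dy":0,"dz":0,"rx":0,"ry":0,"rz":0,"gripper":0.76},{"dx":0,"dy":0,"dz":0,"rx":0,"ry":0,"rz":0,"gripper":0.76}]}}

```text
t: 17.1
eef_pos: [511.5, 25.9, 218.7]
tcp_rot: [-1.571, -0.001, -0.137]
ft_force: [0.1, 0.0, -0.0]
opening: 0.763
```

Run:
```python
from h import *
print(env.state()['eef_pos'],env.state()['tcp_rot'])
t=shot('top','top3');s=shot('side','side3')
a=crop(s,205,365,80,240,3);b=crop(t,200,440,130,300,2.5)
cv2.imwrite('pics/b3.png',a);cv2.imwrite('pics/b4.png',b)
```

```text
[511.45482531  25.94725733 218.66882962] [-1.57095219e+00 -7.63230252e-04 -1.36534362e-01]
```

View pics/b3.png

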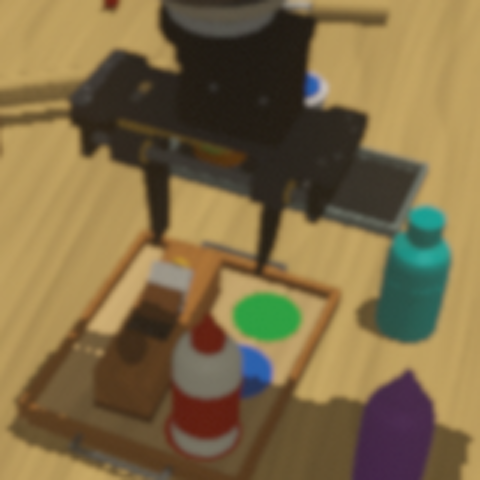

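View pics/b4.png

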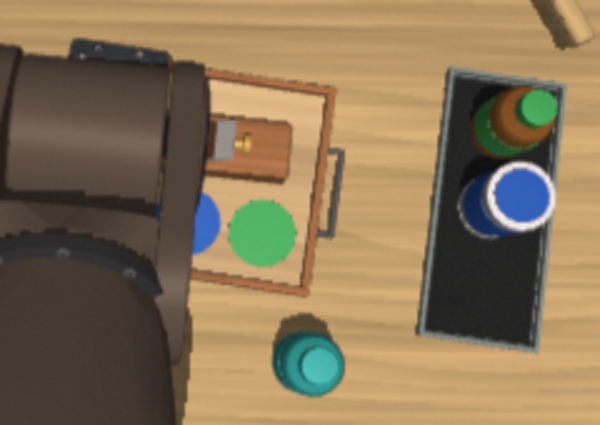

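The tin and the oil bottle both stand upright in the grey tray, at crop (520,195) and (515,120). The jaws are over the real glue bottle with the red label, so I'll take it at 78 mm. That keeps the nozzle clear of the gripper body.

Request:
{"api": "jog_arm", "payload": {"series": [{"dx":0,"dy":0,"dz":-0.03,"rx":0,"ry":0,"rz":0,"gripper":0.76},{"dx":0,"dy":0,"dz":-0.03,"rx":0,"ry":0,"rz":0,"gripper":0.76},{"dx":0,"dy":0,"dz":-0.03,"rx":0,"ry":0,"rz":0,"gripper":0.76},{"dx":0,"dy":0,"dz":-0.025,"rx":0,"ry":0,"rz":0,"gripper":0.76},{"dx":0,"dy":0,"dz":-0.015,"rx":0,"ry":0,"rz":0,"gripper":0.76},{"dx":0,"dy":0,"dz":-0.0092,"rx":0,"ry":0,"rz":0,"gripper":0.76},{"dx":0,"dy":0,"dz":0,"rx":0,"ry":0,"rz":0,"gripper":0.74},{"dx":0,"dy":0,"dz":0,"rx":0,"ry":0,"rz":0,"gripper":0.68},{"dx":0,"dy":0,"dz":0,"rx":0,"ry":0,"rz":0,"gripper":0.62},{"dx":0,"dy":0,"dz":0,"rx":0,"ry":0,"rz":0,"gripper":0.57},{"dx":0,"dy":0,"dz":0,"rx":0,"ry":0,"rz":0,"gripper":0.4},{"dx":0,"dy":0,"dz":0,"rx":0,"ry":0,"rz":0,"gripper":0}]}}

```text
t: 18.4
eef_pos: [511.6, 26.2, 79.5]
tcp_rot: [-1.571, -0.001, -0.135]
ft_force: [-1.2, -0.5, 6.6]
opening: 0.561
```

Request:
{"api": "jog_arm", "payload": {"series": [{"dx":0,"dy":0,"dz":0,"rx":0,"ry":0,"rz":0,"gripper":0},{"dx":0,"dy":0,"dz":0,"rx":0,"ry":0,"rz":0,"gripper":0}]}}

```text
t: 18.6
eef_pos: [511.6, 26.2, 79.5]
tcp_rot: [-1.571, -0.001, -0.135]
ft_force: [-1.3, -0.5, 6.8]
opening: 0.557
```

Request:
{"api": "jog_arm", "payload": {"series": [{"dx":0,"dy":0,"dz":0.01,"rx":0,"ry":0,"rz":0,"gripper":0},{"dx":0,"dy":0,"dz":0.02,"rx":0,"ry":0,"rz":0,"gripper":0},{"dx":0,"dy":0,"dz":0.03,"rx":0,"ry":0,"rz":0,"gripper":0},{"dx":0,"dy":0,"dz":0.03,"rx":0,"ry":0,"rz":0,"gripper":0},{"dx":0,"dy":0,"dz":0.025,"rx":0,"ry":0,"rz":0,"gripper":0},{"dx":0,"dy":0,"dz":0.015,"rx":0,"ry":0,"rz":0,"gripper":0},{"dx":0,"dy":0,"dz":0,"rx":0,"ry":0,"rz":0,"gripper":0}]}}

```text
t: 19.3
eef_pos: [511.9, 26.2, 211.1]
tcp_rot: [-1.571, -0.004, -0.135]
ft_force: [1.2, 0.7, -2.8]
opening: 0.558
```

Request:
{"api": "jog_arm", "payload": {"series": [{"dx":-0.002,"dy":-0.0115,"dz":0,"rx":0,"ry":0,"rz":-4,"gripper":0},{"dx":-0.006,"dy":-0.033,"dz":0,"rx":0,"ry":0,"rz":-8,"gripper":0},{"dx":-0.006,"dy":-0.033,"dz":0,"rx":0,"ry":0,"rz":-8,"gripper":0},{"dx":-0.006,"dy":-0.033,"dz":0,"rx":0,"ry":0,"rz":-8,"gripper":0},{"dx":-0.006,"dy":-0.033,"dz":0,"rx":0,"ry":0,"rz":-8,"gripper":0},{"dx":-0.006,"dy":-0.033,"dz":0,"rx":0,"ry":0,"rz":-8,"gripper":0},{"dx":-0.006,"dy":-0.033,"dz":0,"rx":0,"ry":0,"rz":-8,"gripper":0},{"dx":-0.006,"dy":-0.033,"dz":0,"rx":0,"ry":0,"rz":-8,"gripper":0},{"dx":-0.006,"dy":-0.033,"dz":0,"rx":0,"ry":0,"rz":-8,"gripper":0},{"dx":-0.006,"dy":-0.033,"dz":0,"rx":0,"ry":0,"rz":-8,"gripper":0},{"dx":-0.0045,"dy":-0.028,"dz":0,"rx":0,"ry":0,"rz":-8,"gripper":0},{"dx":-0.001,"dy":-0.015,"dz":0,"rx":0,"ry":0,"rz":-5.5,"gripper":0}]}}

```text
t: 20.5
eef_pos: [448.9, -327.1, 207.8]
tcp_rot: [-1.572, 0.001, -1.704]
ft_force: [0.0, 0.1, -3.1]
opening: 0.562
```

Request:
{"api": "jog_arm", "payload": {"series": [{"dx":0,"dy":0,"dz":0,"rx":0,"ry":0,"rz":0,"gripper":0},{"dx":0,"dy":0,"dz":0,"rx":0,"ry":0,"rz":0,"gripper":0},{"dx":0,"dy":0,"dz":0,"rx":0,"ry":0,"rz":0,"gripper":0}]}}

```text
t: 20.8
eef_pos: [449.8, -324.3, 208.6]
tcp_rot: [-1.572, 0.001, -1.694]
ft_force: [-0.1, -0.8, -2.0]
opening: 0.558
```

Request:
{"api": "jog_arm", "payload": {"series": [{"dx":0,"dy":0,"dz":-0.015,"rx":0,"ry":0,"rz":0,"gripper":0},{"dx":0,"dy":0,"dz":-0.03,"rx":0,"ry":0,"rz":0,"gripper":0},{"dx":0,"dy":0,"dz":-0.03,"rx":0,"ry":0,"rz":0,"gripper":0},{"dx":0,"dy":0,"dz":-0.025,"rx":0,"ry":0,"rz":0,"gripper":0},{"dx":0,"dy":0,"dz":-0.018,"rx":0,"ry":0,"rz":0,"gripper":0},{"dx":0,"dy":0,"dz":-0.008,"rx":0,"ry":0,"rz":0,"gripper":0},{"dx":0,"dy":0,"dz":-0.003,"rx":0,"ry":0,"rz":0,"gripper":0},{"dx":0,"dy":0,"dz":-0.002,"rx":0,"ry":0,"rz":0,"gripper":0},{"dx":0,"dy":0,"dz":-0.001,"rx":0,"ry":0,"rz":0,"gripper":0},{"dx":0,"dy":0,"dz":-0.001,"rx":0,"ry":0,"rz":0,"gripper":0},{"dx":0,"dy":0,"dz":0,"rx":0,"ry":0,"rz":0,"gripper":0},{"dx":0,"dy":0,"dz":0,"rx":0,"ry":0,"rz":0,"gripper":0}]}}

```text
t: 22.0
eef_pos: [449.9, -325.4, 76.3]
tcp_rot: [-1.57, -0.0, -1.697]
ft_force: [-0.7, 1.0, -2.2]
opening: 0.557
```

Request:
{"api": "jog_arm", "payload": {"series": [{"dx":0,"dy":0,"dz":-0.0005,"rx":0,"ry":0,"rz":0,"gripper":0},{"dx":0,"dy":0,"dz":-0.0005,"rx":0,"ry":0,"rz":0,"gripper":0},{"dx":0,"dy":0,"dz":-0.0003,"rx":0,"ry":0,"rz":0,"gripper":0},{"dx":0,"dy":0,"dz":0,"rx":0,"ry":0,"rz":0,"gripper":0}]}}

```text
t: 22.4
eef_pos: [449.9, -325.3, 74.6]
tcp_rot: [-1.571, -0.0, -1.697]
ft_force: [-0.0, 0.0, -2.4]
opening: 0.561
```

Request:
{"api": "jog_arm", "payload": {"series": [{"dx":0,"dy":0,"dz":-0.0005,"rx":0,"ry":0,"rz":0,"gripper":0},{"dx":0,"dy":0,"dz":0,"rx":0,"ry":0,"rz":0,"gripper":0}]}}

```text
t: 22.6
eef_pos: [450.0, -325.3, 74.6]
tcp_rot: [-1.571, -0.0, -1.697]
ft_force: [-0.4, 1.8, 4.4]
opening: 0.559
```

Request:
{"api": "jog_arm", "payload": {"series": [{"dx":0,"dy":0,"dz":0,"rx":0,"ry":0,"rz":0,"gripper":0.58},{"dx":0,"dy":0,"dz":0,"rx":0,"ry":0,"rz":0,"gripper":0.66},{"dx":0,"dy":0,"dz":0,"rx":0,"ry":0,"rz":0,"gripper":0.76},{"dx":0,"dy":0,"dz":0,"rx":0,"ry":0,"rz":0,"gripper":0.8},{"dx":0,"dy":0,"dz":0.01,"rx":0,"ry":0,"rz":0,"gripper":0.8},{"dx":0,"dy":0,"dz":0.03,"rx":0,"ry":0,"rz":0,"gripper":0.8},{"dx":0,"dy":0,"dz":0.04,"rx":0,"ry":0,"rz":0,"gripper":0.8},{"dx":0,"dy":0,"dz":0.04,"rx":0,"ry":0,"rz":0,"gripper":0.8},{"dx":0,"dy":0,"dz":0.03,"rx":0,"ry":0,"rz":0,"gripper":0.8},{"dx":0,"dy":0,"dz":0,"rx":0,"ry":0,"rz":0,"gripper":0.8}]}}

```text
t: 23.6
eef_pos: [450.9, -326.1, 228.9]
tcp_rot: [-1.565, -0.004, -1.697]
ft_force: [0.7, 0.2, 0.6]
opening: 0.795
```

Run:
```python
from h import *
print(env.state()['eef_pos'],env.state()['tcp_rot'])
t=shot('top','top4');s=shot('side','side4')
cv2.imwrite('pics/d1.png',crop(s,195,365,80,240,4));cv2.imwrite('pics/d2.png',crop(t,205,350,140,260,5))
h=cv2.cvtColor(t[:,:,::-1].copy(),cv2.COLOR_BGR2HSV)
for nm,ms in(('red',[((0,150,80),(8,255,255)),((172,150,80),(180,255,255))]),('blue',[((100,120,80),(125,255,255))]),('green',[((50,120,80),(75,255,255))])):
    m=sum(cv2.inRange(h,*q) for q in ms);z=np.zeros_like(m);z[195:245,222:335]=1;m=m*z
    n,l,st,ce=cv2.connectedComponentsWithStats(m);i=1+st[1:,4].argmax();print(nm,st[i],ce[i],back('top',*ce[i],9))
```

```text
[ 450.9229712  -326.14651103  228.9433338 ] [-1.56465834 -0.00442898 -1.69662158]
red [231 201  27  27 556] [244.27697842 213.65647482] [514.44919096  25.28809959   9.        ]
blue [262 206  26  26 523] [274.28680688 218.39770554] [504.73110398 -46.02061695   9.        ]
green [292 211  26  25 508] [304.48031496 222.98622047] [ 495.40926778 -117.57357769    9.        ]
```

View pics/d1.png

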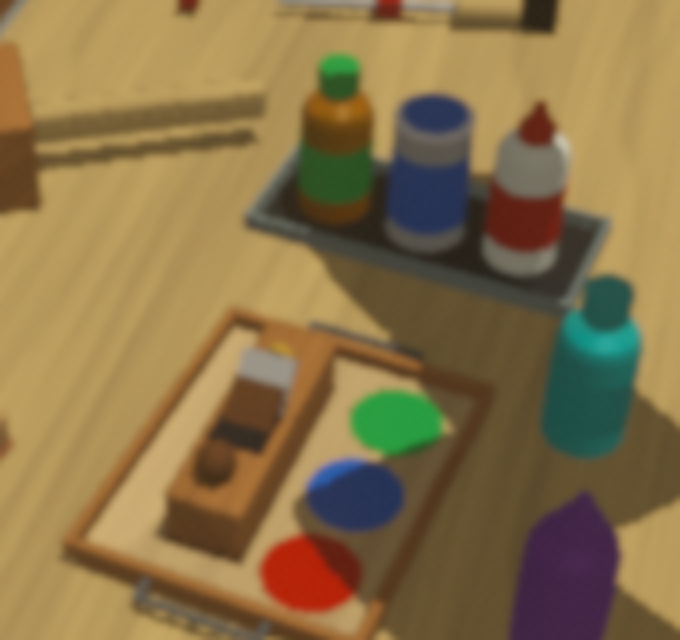

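View pics/d2.png

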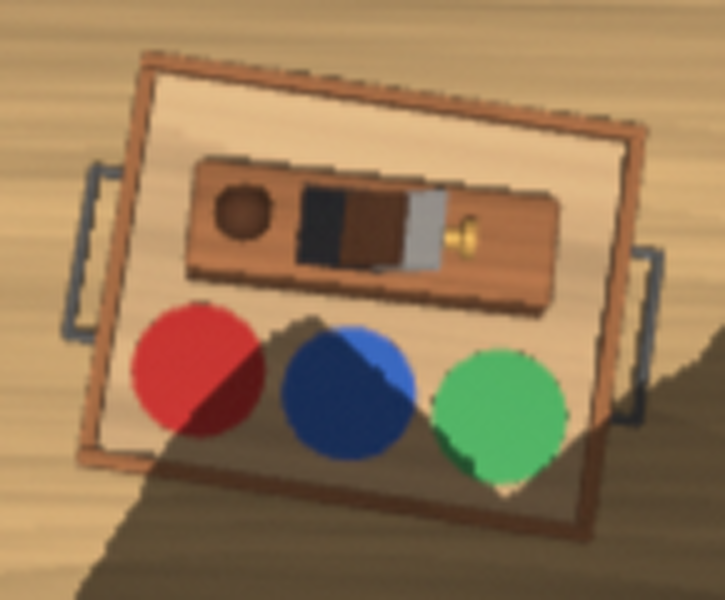

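Run:
```python
from h import *
f=lambda x,y,s,ox,oy:((x+.5)/s-.5+ox,(y+.5)/s-.5+oy)
pl=[f(x,y,5,205,140) for x,y in[(195,157),(559,196),(551,304),(189,268)]]
P=[pl[3],pl[0],pl[1],pl[2]]
print('plane',rect('top',P,55,170,52))
t=cv2.imread('pics/top4.png');s=cv2.imread('pics/side4.png')
h=cv2.cvtColor(t,cv2.COLOR_BGR2HSV)
def cc(lo,hi,r,z):
    m=cv2.inRange(h,lo,hi);k=np.zeros_like(m);k[r[2]:r[3],r[0]:r[1]]=1;m*=k
    n,l,st,ce=cv2.connectedComponentsWithStats(m);i=1+st[1:,4].argmax();print(st[i],back('top',*ce[i],z))
cc((50,120,100),(75,255,255),(380,440,160,200),129)
cc((100,120,100),(125,255,255),(385,440,190,225),109)
# overlay in side & top
for n,im,(x0,x1,y0,y1) in(('side',s,(195,365,80,240)),('top',t,(205,440,140,280))):
    sc=4 if n=='side' else 3; g=cv2.resize(im[y0:y1,x0:x1],None,fx=sc,fy=sc,interpolation=2);o=np.array([x0,y0])
    poly(g,n,box((573.6,-54),1.488,170,52,55),sc,o,(0,255,255))
    for x,y in((598.8,-344.3),(524.8,-335.2),(450,-325.3)): poly(g,n,circ(x,y,28,4),sc,o,(255,0,255));poly(g,n,circ(x,y,28,86),sc,o,(255,255,0))
    for x,y in((514.4,25.3),(504.7,-46),(495.4,-117.6)): poly(g,n,circ(x,y,32,9),sc,o,(255,255,255))
    cv2.imwrite(f'pics/e_{n}.png',g)
```

```text
plane (array([576.0013088 , -54.61201387]), np.float64(1.4912801089083767), array([ 51.7, 168.5,  50.2, 166.4]), array([2.7, 0.1, 2. , 1.2]))
[409 166  14  14 147] [ 600.54330118 -344.04412695  129.        ]Traceback (most recent call last):
  File "<stdin>", line 12, in <module>
  File "<stdin>", line 10, in cc
ValueError: attempt to get argmax of an empty sequence
```

Run:
```python
from h import *
t=cv2.imread('pics/top4.png');s=cv2.imread('pics/side4.png')
h=cv2.cvtColor(t,cv2.COLOR_BGR2HSV)
print(h[208:212:2,400:420:3])
for n,im,(x0,x1,y0,y1) in(('side',s,(195,365,80,240)),('top',t,(205,440,140,280))):
    sc=4 if n=='side' else 3; g=cv2.resize(im[y0:y1,x0:x1],None,fx=sc,fy=sc,interpolation=2);o=np.array([x0,y0])
    poly(g,n,box((575.,-54.5),1.490,170,52,55),sc,o,(0,255,255))
    for x,y,r,H in((598.8,-344.3,28,82),(524.8,-335.2,30,102),(450,-325.3,27,88)): poly(g,n,circ(x,y,r,4),sc,o,(255,0,255));poly(g,n,circ(x,y,r,4+H),sc,o,(255,255,0))
    for x,y in((514.4,25.3),(504.7,-46),(495.4,-117.6)): poly(g,n,circ(x,y,32,9),sc,o,(255,255,255))
    cv2.imwrite(f'pics/e_{n}.png',g)
```

```text
[[[110 188  84]
  [110 187  83]
  [110 190  83]
  [109 190  83]
  [110 184  83]
  [109 190  83]
  [110 185  84]]

 [[111 156  49]
  [110 166  63]
  [110 184  79]
  [110 189  81]
  [110 181  83]
  [110 193  82]
  [109 184  83]]]
```

View pics/e_side.png

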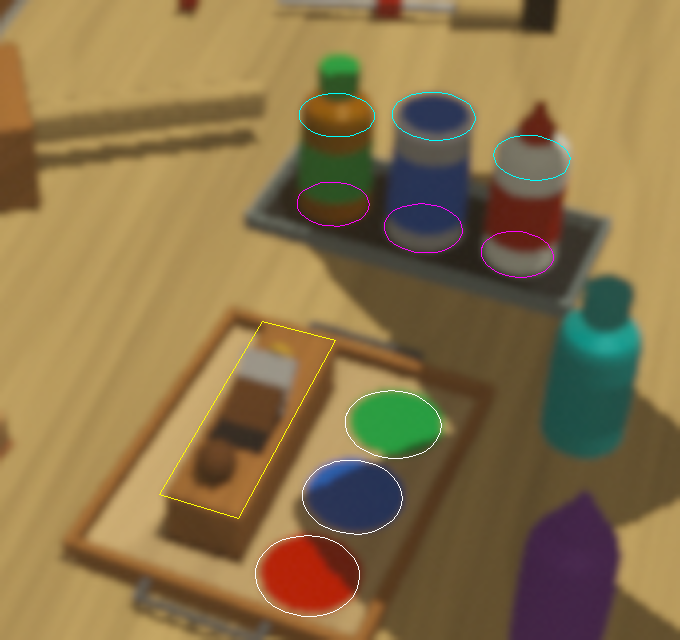

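View pics/e_top.png

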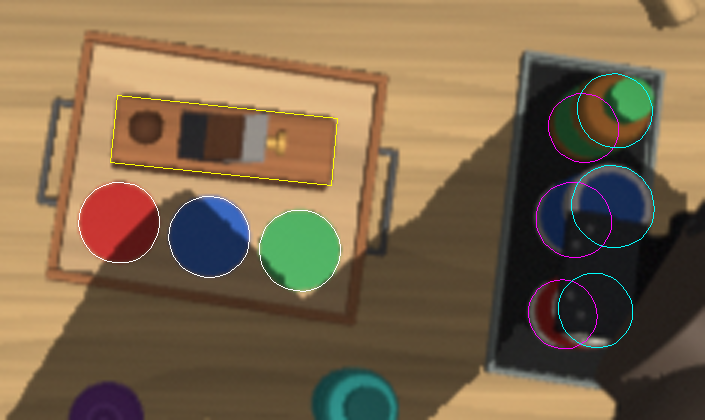

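The overlays match in both views. The free spots lie at about red (513.5,25), blue (504,-46) and green (494.5,-117.5). The plane is at (575,-54.5) with its long axis at 85.4°. Next I'll go to the plane with the jaws fully open.

Request:
{"api": "jog_arm", "payload": {"series": [{"dx":0.005,"dy":0.011,"dz":0,"rx":0,"ry":0,"rz":5,"gripper":1},{"dx":0.0115,"dy":0.025,"dz":0,"rx":0,"ry":0,"rz":8.4,"gripper":1},{"dx":0.0115,"dy":0.025,"dz":0,"rx":0,"ry":0,"rz":8.4,"gripper":1},{"dx":0.0115,"dy":0.025,"dz":0,"rx":0,"ry":0,"rz":8.4,"gripper":1},{"dx":0.0115,"dy":0.025,"dz":0,"rx":0,"ry":0,"rz":8.4,"gripper":1},{"dx":0.0115,"dy":0.025,"dz":0,"rx":0,"ry":0,"rz":8.4,"gripper":1},{"dx":0.0115,"dy":0.025,"dz":0,"rx":0,"ry":0,"rz":8.4,"gripper":1},{"dx":0.0115,"dy":0.025,"dz":0,"rx":0,"ry":0,"rz":8.4,"gripper":1},{"dx":0.0115,"dy":0.025,"dz":0,"rx":0,"ry":0,"rz":8.4,"gripper":1},{"dx":0.0115,"dy":0.025,"dz":0,"rx":0,"ry":0,"rz":8.4,"gripper":1},{"dx":0.0115,"dy":0.025,"dz":0,"rx":0,"ry":0,"rz":8.4,"gripper":1},{"dx":0.0044,"dy":0.01,"dz":0,"rx":0,"ry":0,"rz":3.6,"gripper":1}]}}

```text
t: 24.9
eef_pos: [574.4, -52.3, 222.7]
tcp_rot: [-1.57, 0.002, -0.074]
ft_force: [0.2, -0.1, -0.3]
opening: 1.001
```

Request:
{"api": "jog_arm", "payload": {"series": [{"dx":0,"dy":0,"dz":-0.02,"rx":0,"ry":0,"rz":0,"gripper":1},{"dx":0,"dy":0,"dz":-0.03,"rx":0,"ry":0,"rz":0,"gripper":1},{"dx":0,"dy":0,"dz":-0.03,"rx":0,"ry":0,"rz":0,"gripper":1},{"dx":0,"dy":0,"dz":-0.02,"rx":0,"ry":0,"rz":0,"gripper":1},{"dx":0,"dy":0,"dz":-0.01,"rx":0,"ry":0,"rz":0,"gripper":1},{"dx":0,"dy":0,"dz":0,"rx":0,"ry":0,"rz":0,"gripper":1},{"dx":0,"dy":0,"dz":0,"rx":0,"ry":0,"rz":0,"gripper":1}]}}

```text
t: 25.6
eef_pos: [574.5, -54.3, 114.5]
tcp_rot: [-1.571, -0.0, -0.081]
ft_force: [-0.2, 0.7, 0.1]
opening: 1.001
```

Run:
```python
from h import *
s=env.state();print(s['eef_pos'],s['tcp_rot'],s['joints'])
im=shot('side','side5');cv2.imwrite('pics/d5.png',crop(im,195,345,110,250,4))
```

```text
[574.46257419 -54.34066789 114.46041301] [-1.57080855e+00 -1.42127807e-04 -8.05676866e-02] [-2.08771865e-01  5.57997608e-01  1.79080714e+00  8.48854116e-06
  7.92645384e-01 -1.28210135e-01]
```

View pics/d5.png

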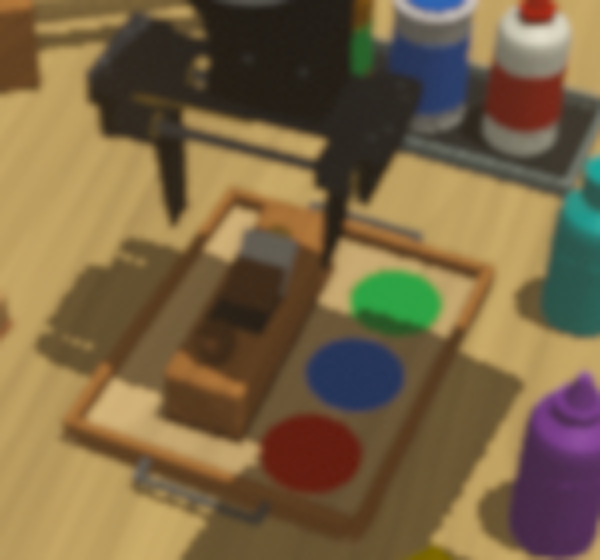

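The jaws straddle the plane, with the tips at crop (175,215) and (330,260), and both fall inside the tray. I'll lower and grip.

Request:
{"api": "jog_arm", "payload": {"series": [{"dx":0,"dy":0,"dz":-0.02,"rx":0,"ry":0,"rz":0,"gripper":1},{"dx":0,"dy":0,"dz":-0.025,"rx":0,"ry":0,"rz":0,"gripper":1},{"dx":0,"dy":0,"dz":-0.02,"rx":0,"ry":0,"rz":0,"gripper":1},{"dx":0,"dy":0,"dz":-0.014,"rx":0,"ry":0,"rz":0,"gripper":1},{"dx":0,"dy":0,"dz":-0.007,"rx":0,"ry":0,"rz":0,"gripper":1},{"dx":0,"dy":0,"dz":-0.0032,"rx":0,"ry":0,"rz":0,"gripper":1},{"dx":0,"dy":0,"dz":0,"rx":0,"ry":0,"rz":0,"gripper":1},{"dx":0,"dy":0,"dz":0,"rx":0,"ry":0,"rz":0,"gripper":0.9},{"dx":0,"dy":0,"dz":0,"rx":0,"ry":0,"rz":0,"gripper":0.8},{"dx":0,"dy":0,"dz":0,"rx":0,"ry":0,"rz":0,"gripper":0.7},{"dx":0,"dy":0,"dz":0,"rx":0,"ry":0,"rz":0,"gripper":0.62},{"dx":0,"dy":0,"dz":0,"rx":0,"ry":0,"rz":0,"gripper":0.56}]}}

```text
t: 26.85
eef_pos: [574.4, -54.3, 25.1]
tcp_rot: [-1.571, -0.0, -0.081]
ft_force: [-0.1, -0.9, -0.9]
opening: 0.637
```

Request:
{"api": "jog_arm", "payload": {"series": [{"dx":0,"dy":0,"dz":0,"rx":0,"ry":0,"rz":0,"gripper":0.4},{"dx":0,"dy":0,"dz":0,"rx":0,"ry":0,"rz":0,"gripper":0},{"dx":0,"dy":0,"dz":0,"rx":0,"ry":0,"rz":0,"gripper":0},{"dx":0,"dy":0,"dz":0,"rx":0,"ry":0,"rz":0,"gripper":0}]}}

```text
t: 27.25
eef_pos: [574.4, -54.3, 25.0]
tcp_rot: [-1.571, -0.0, -0.08]
ft_force: [0.1, 0.0, 0.8]
opening: 0.547
```

Request:
{"api": "jog_arm", "payload": {"series": [{"dx":0,"dy":0,"dz":0.005,"rx":0,"ry":0,"rz":0,"gripper":0},{"dx":0,"dy":0,"dz":0.01,"rx":0,"ry":0,"rz":0,"gripper":0},{"dx":0,"dy":0,"dz":0.02,"rx":0,"ry":0,"rz":0,"gripper":0},{"dx":0,"dy":0,"dz":0.025,"rx":0,"ry":0,"rz":0,"gripper":0},{"dx":0,"dy":0,"dz":0.025,"rx":0,"ry":0,"rz":0,"gripper":0},{"dx":0,"dy":0,"dz":0.025,"rx":0,"ry":0,"rz":0,"gripper":0},{"dx":0,"dy":0,"dz":0.02,"rx":0,"ry":0,"rz":0,"gripper":0},{"dx":0,"dy":0,"dz":0.01,"rx":0,"ry":0,"rz":0,"gripper":0},{"dx":0,"dy":0,"dz":0,"rx":0,"ry":0,"rz":0,"gripper":0}]}}

```text
t: 28.15
eef_pos: [574.5, -54.3, 166.2]
tcp_rot: [-1.571, -0.002, -0.081]
ft_force: [0.9, -0.3, -5.8]
opening: 0.547
```

Request:
{"api": "jog_arm", "payload": {"series": [{"dx":-0.001,"dy":0.007,"dz":0,"rx":0,"ry":0,"rz":2,"gripper":0},{"dx":-0.002,"dy":0.015,"dz":0,"rx":0,"ry":0,"rz":4,"gripper":0},{"dx":-0.003,"dy":0.021,"dz":0,"rx":0,"ry":0,"rz":5,"gripper":0},{"dx":-0.003,"dy":0.022,"dz":0,"rx":0,"ry":0,"rz":5,"gripper":0},{"dx":-0.003,"dy":0.022,"dz":0,"rx":0,"ry":0,"rz":5,"gripper":0},{"dx":-0.003,"dy":0.022,"dz":0,"rx":0,"ry":0,"rz":5,"gripper":0},{"dx":-0.003,"dy":0.022,"dz":0,"rx":0,"ry":0,"rz":5,"gripper":0},{"dx":-0.003,"dy":0.022,"dz":0,"rx":0,"ry":0,"rz":5,"gripper":0},{"dx":-0.003,"dy":0.022,"dz":0,"rx":0,"ry":0,"rz":5,"gripper":0},{"dx":-0.003,"dy":0.022,"dz":0,"rx":0,"ry":0,"rz":5,"gripper":0},{"dx":-0.003,"dy":0.022,"dz":0,"rx":0,"ry":0,"rz":5,"gripper":0},{"dx":-0.003,"dy":0.022,"dz":0,"rx":0,"ry":0,"rz":5,"gripper":0}]}}

```text
t: 29.35
eef_pos: [540.3, 187.9, 163.5]
tcp_rot: [-1.569, 0.002, 0.902]
ft_force: [0.6, -1.5, -6.7]
opening: 0.542
```

Request:
{"api": "jog_arm", "payload": {"series": [{"dx":-0.003,"dy":0.022,"dz":0,"rx":0,"ry":0,"rz":5,"gripper":0},{"dx":-0.003,"dy":0.022,"dz":0,"rx":0,"ry":0,"rz":5,"gripper":0},{"dx":-0.003,"dy":0.022,"dz":0,"rx":0,"ry":0,"rz":5,"gripper":0},{"dx":-0.003,"dy":0.022,"dz":0,"rx":0,"ry":0,"rz":5,"gripper":0},{"dx":-0.0012,"dy":0.022,"dz":0,"rx":0,"ry":0,"rz":4,"gripper":0},{"dx":-0.001,"dy":0.02,"dz":0,"rx":0,"ry":0,"rz":1,"gripper":0},{"dx":0,"dy":0.0105,"dz":0,"rx":0,"ry":0,"rz":0,"gripper":0},{"dx":0,"dy":0,"dz":0,"rx":0,"ry":0,"rz":0,"gripper":0},{"dx":0,"dy":0,"dz":0,"rx":0,"ry":0,"rz":0,"gripper":0}]}}

```text
t: 30.25
eef_pos: [526.7, 326.7, 164.2]
tcp_rot: [-1.57, 0.001, 1.333]
ft_force: [0.3, -0.5, -5.6]
opening: 0.544
```

Run:
```python
from h import *
s=env.state();print(s['eef_pos'],s['tcp_rot'],s['ft_force'])
im=shot('side','side6');cv2.imwrite('pics/d6.png',crop(im,90,320,180,384,3))
```

```text
[526.73662324 326.72182228 164.23762192] [-1.56980463e+00  1.01959471e-03  1.33347611e+00] [ 0.30253338 -0.54513158 -5.60681857]
```

View pics/d6.png

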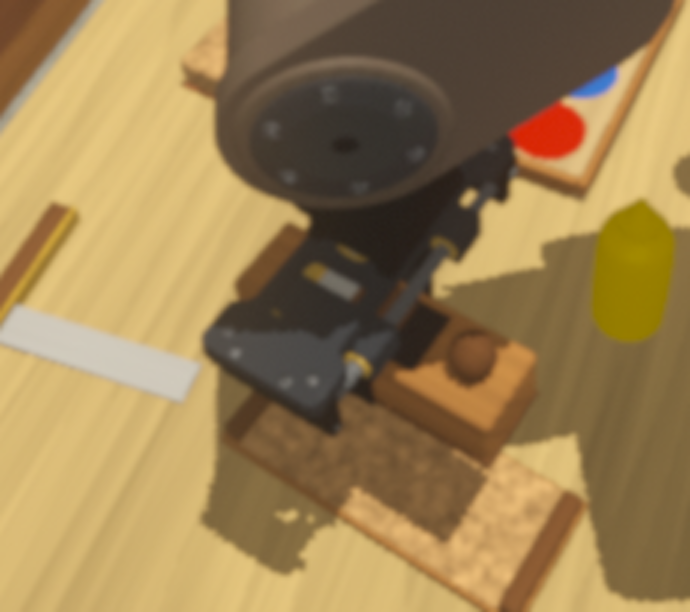

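Request:
{"api": "jog_arm", "payload": {"series": [{"dx":0,"dy":0,"dz":-0.01,"rx":0,"ry":0,"rz":0,"gripper":0},{"dx":0,"dy":0,"dz":-0.02,"rx":0,"ry":0,"rz":0,"gripper":0},{"dx":0,"dy":0,"dz":-0.03,"rx":0,"ry":0,"rz":0,"gripper":0},{"dx":0,"dy":0,"dz":-0.03,"rx":0,"ry":0,"rz":0,"gripper":0},{"dx":0,"dy":0,"dz":-0.02,"rx":0,"ry":0,"rz":0,"gripper":0},{"dx":0,"dy":0,"dz":-0.01,"rx":0,"ry":0,"rz":0,"gripper":0},{"dx":0,"dy":0,"dz":-0.005,"rx":0,"ry":0,"rz":0,"gripper":0},{"dx":0,"dy":0,"dz":0,"rx":0,"ry":0,"rz":0,"gripper":0},{"dx":0,"dy":0,"dz":0,"rx":0,"ry":0,"rz":0,"gripper":0}]}}

```text
t: 31.2
eef_pos: [527.6, 327.3, 40.8]
tcp_rot: [-1.572, -0.001, 1.333]
ft_force: [0.6, 0.6, -7.0]
opening: 0.545
```

Run:
```python
from h import *
s=env.state();print(s['eef_pos'],s['tcp_rot'],s['ft_force'])
im=shot('side','side7');g=crop(im,140,310,250,384,4);o=np.array([140,250])
p=s['eef_pos'];a=s['tcp_rot'][2]-np.pi/2
poly(g,'side',box(p[:2],a,170,52,p[2]+8+22),4,o,(0,255,255))
poly(g,'side',box(p[:2],a,170,52,p[2]+8-24),4,o,(0,255,0))
poly(g,'side',box((527.3,327),-.2367,200,90,12),4,o,(255,0,255))
cv2.imwrite('pics/d7.png',g)
```

```text
[527.57584154 327.32248679  40.84151019] [-1.57194053e+00 -9.78920659e-04  1.33313713e+00] [ 0.56226529  0.5563706  -7.04122738]
```

View pics/d7.png

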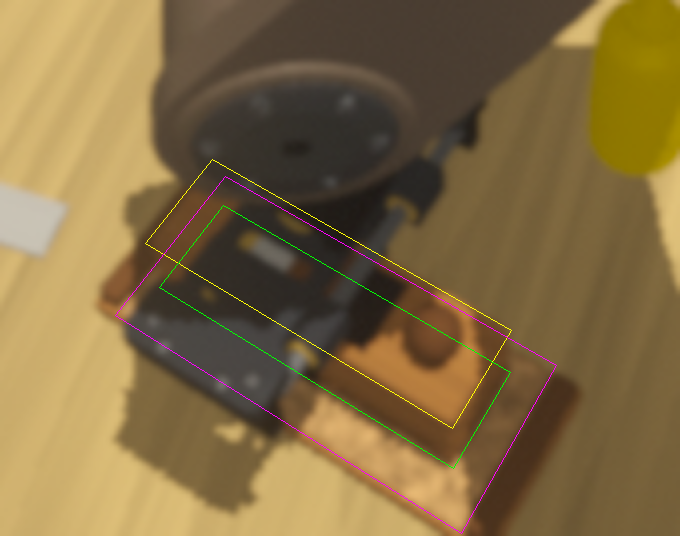

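Request:
{"api": "jog_arm", "payload": {"series": [{"dx":0,"dy":0,"dz":-0.004,"rx":0,"ry":0,"rz":0,"gripper":0},{"dx":0,"dy":0,"dz":-0.003,"rx":0,"ry":0,"rz":0,"gripper":0},{"dx":0,"dy":0,"dz":-0.002,"rx":0,"ry":0,"rz":0,"gripper":0},{"dx":0,"dy":0,"dz":-0.001,"rx":0,"ry":0,"rz":0,"gripper":0},{"dx":0,"dy":0,"dz":-0.001,"rx":0,"ry":0,"rz":0,"gripper":0},{"dx":0,"dy":0,"dz":0,"rx":0,"ry":0,"rz":0,"gripper":0},{"dx":0,"dy":0,"dz":0,"rx":0,"ry":0,"rz":0,"gripper":0}]}}

```text
t: 31.95
eef_pos: [527.1, 327.2, 29.0]
tcp_rot: [-1.571, -0.0, 1.333]
ft_force: [0.8, -0.7, -6.4]
opening: 0.545
```

Request:
{"api": "jog_arm", "payload": {"series": [{"dx":0,"dy":0,"dz":-0.0005,"rx":0,"ry":0,"rz":0,"gripper":0},{"dx":0,"dy":0,"dz":0,"rx":0,"ry":0,"rz":0,"gripper":0}]}}

```text
t: 32.15
eef_pos: [527.1, 327.2, 28.5]
tcp_rot: [-1.571, -0.0, 1.333]
ft_force: [0.0, -0.8, -4.9]
opening: 0.547
```

Request:
{"api": "jog_arm", "payload": {"series": [{"dx":0,"dy":0,"dz":-0.0005,"rx":0,"ry":0,"rz":0,"gripper":0},{"dx":0,"dy":0,"dz":0,"rx":0,"ry":0,"rz":0,"gripper":0}]}}

```text
t: 32.35
eef_pos: [527.1, 327.2, 28.0]
tcp_rot: [-1.571, -0.0, 1.333]
ft_force: [-0.4, 0.6, -5.3]
opening: 0.546
```

Request:
{"api": "jog_arm", "payload": {"series": [{"dx":0,"dy":0,"dz":-0.0003,"rx":0,"ry":0,"rz":0,"gripper":0},{"dx":0,"dy":0,"dz":0,"rx":0,"ry":0,"rz":0,"gripper":0}]}}

```text
t: 32.55
eef_pos: [527.2, 327.2, 28.0]
tcp_rot: [-1.571, -0.0, 1.333]
ft_force: [-0.8, -1.4, -0.3]
opening: 0.544
```

Request:
{"api": "jog_arm", "payload": {"series": [{"dx":0,"dy":0,"dz":0,"rx":0,"ry":0,"rz":0,"gripper":0.57},{"dx":0,"dy":0,"dz":0,"rx":0,"ry":0,"rz":0,"gripper":0.68},{"dx":0,"dy":0,"dz":0,"rx":0,"ry":0,"rz":0,"gripper":0.8},{"dx":0,"dy":0,"dz":0,"rx":0,"ry":0,"rz":0,"gripper":0.95},{"dx":0,"dy":0,"dz":0,"rx":0,"ry":0,"rz":0,"gripper":0.95},{"dx":0,"dy":0,"dz":0.01,"rx":0,"ry":0,"rz":0,"gripper":0.95},{"dx":0,"dy":0,"dz":0.03,"rx":0,"ry":0,"rz":0,"gripper":0.95},{"dx":0,"dy":0,"dz":0.04,"rx":0,"ry":0,"rz":0,"gripper":0.95},{"dx":0,"dy":0,"dz":0.04,"rx":0,"ry":0,"rz":0,"gripper":0.95},{"dx":0,"dy":0,"dz":0.04,"rx":0,"ry":0,"rz":0,"gripper":0.95},{"dx":0,"dy":0,"dz":0.03,"rx":0,"ry":0,"rz":0,"gripper":0.95},{"dx":0,"dy":0,"dz":0.01,"rx":0,"ry":0,"rz":0,"gripper":0.95}]}}

```text
t: 33.75
eef_pos: [527.8, 327.6, 231.8]
tcp_rot: [-1.575, -0.004, 1.333]
ft_force: [0.1, 0.1, -1.1]
opening: 0.952
```

Request:
{"api": "jog_arm", "payload": {"series": [{"dx":-0.002,"dy":-0.0165,"dz":0,"rx":0,"ry":0,"rz":0.4,"gripper":0.85},{"dx":-0.005,"dy":-0.03,"dz":0,"rx":0,"ry":0,"rz":0.4,"gripper":0.85},{"dx":-0.005,"dy":-0.04,"dz":0,"rx":0,"ry":0,"rz":0.4,"gripper":0.85},{"dx":-0.005,"dy":-0.04,"dz":0,"rx":0,"ry":0,"rz":0.4,"gripper":0.85},{"dx":-0.005,"dy":-0.04,"dz":0,"rx":0,"ry":0,"rz":0.4,"gripper":0.85},{"dx":-0.005,"dy":-0.04,"dz":0,"rx":0,"ry":0,"rz":0.4,"gripper":0.85},{"dx":-0.005,"dy":-0.04,"dz":0,"rx":0,"ry":0,"rz":0.4,"gripper":0.85},{"dx":-0.005,"dy":-0.04,"dz":0,"rx":0,"ry":0,"rz":0.4,"gripper":0.85},{"dx":-0.005,"dy":-0.04,"dz":0,"rx":0,"ry":0,"rz":0.4,"gripper":0.85},{"dx":-0.005,"dy":-0.04,"dz":0,"rx":0,"ry":0,"rz":0.4,"gripper":0.85},{"dx":-0.005,"dy":-0.04,"dz":0,"rx":0,"ry":0,"rz":0.4,"gripper":0.85},{"dx":-0.005,"dy":-0.04,"dz":0,"rx":0,"ry":0,"rz":0.4,"gripper":0.85}]}}

```text
t: 34.95
eef_pos: [469.3, -120.7, 227.3]
tcp_rot: [-1.57, -0.0, 1.417]
ft_force: [0.1, 0.2, -1.0]
opening: 0.852
```

Request:
{"api": "jog_arm", "payload": {"series": [{"dx":-0.005,"dy":-0.04,"dz":0,"rx":0,"ry":0,"rz":0.4,"gripper":0.85},{"dx":-0.005,"dy":-0.04,"dz":0,"rx":0,"ry":0,"rz":0.4,"gripper":0.85},{"dx":-0.005,"dy":-0.04,"dz":0,"rx":0,"ry":0,"rz":0.4,"gripper":0.85},{"dx":-0.005,"dy":-0.04,"dz":0,"rx":0,"ry":0,"rz":0.4,"gripper":0.85},{"dx":0,"dy":-0.03,"dz":0,"rx":0,"ry":0,"rz":0,"gripper":0.85},{"dx":0,"dy":-0.016,"dz":0,"rx":0,"ry":0,"rz":0,"gripper":0.85},{"dx":0,"dy":0,"dz":0,"rx":0,"ry":0,"rz":0,"gripper":0.85},{"dx":0,"dy":0,"dz":0,"rx":0,"ry":0,"rz":0,"gripper":0.85}]}}

```text
t: 35.75
eef_pos: [449.9, -324.3, 227.3]
tcp_rot: [-1.57, -0.001, 1.445]
ft_force: [-0.1, 0.7, -0.2]
opening: 0.851
```

Run:
```python
from h import *
s=env.state();print(s['eef_pos'],s['tcp_rot'],s['joints'])
t=shot('top','top8');im=shot('side','side8')
for n,i,(x0,x1,y0,y1),sc,f in(('top',t,(75,165,145,265),5,'f1'),('side',im,(150,300,280,384),5,'f2')):
    g=crop(i,x0,x1,y0,y1,sc);cv2.imwrite(f'pics/{f}.png',g)
```

```text
[ 449.92786647 -324.32343895  227.25374122] [-1.56991962e+00 -9.75168395e-04  1.44482798e+00] [-7.43806347e-01  3.89838492e-01  1.73030188e+00  3.36293793e-04
  1.02273182e+00 -2.18881016e+00]
```

View pics/f1.png

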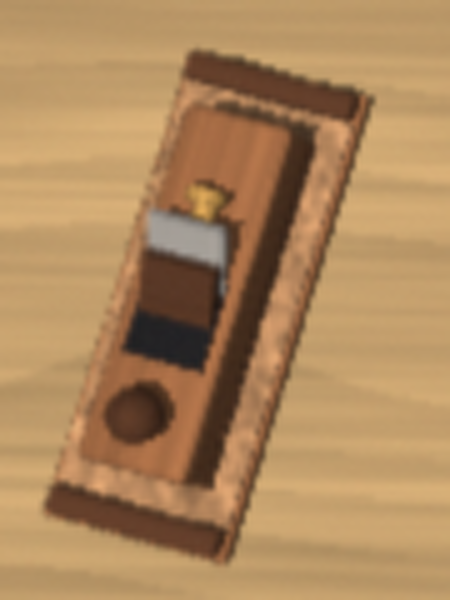

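View pics/f2.png

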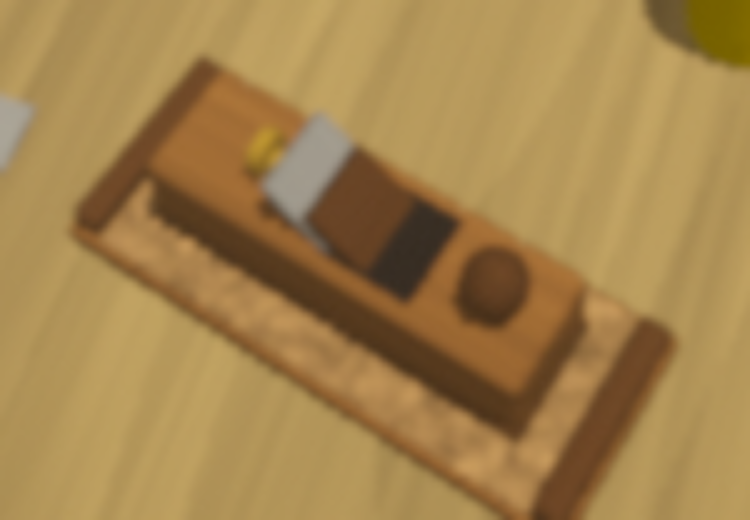

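Run:
```python
from h import *
t=cv2.imread('pics/top8.png')[:,:,::-1];s=cv2.imread('pics/side8.png')[:,:,::-1]
for n,i,(x0,x1,y0,y1),sc,f in(('top',t,(75,165,145,265),5,'g1'),('side',s,(150,300,280,384),5,'g2')):
    g=crop(i,x0,x1,y0,y1,sc);o=np.array([x0,y0])
    poly(g,n,box((527.2,327.2),-.2373,170,52,58),sc,o,(0,255,255))
    poly(g,n,box((527.2,327.2),-.2373,170,52,12),sc,o,(0,255,0))
    poly(g,n,box((527.2,327.2),-.2373,200,90,12),sc,o,(255,0,255))
    cv2.imwrite(f'pics/{f}.png',g)
```

```text
(no output)
```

View pics/g1.png

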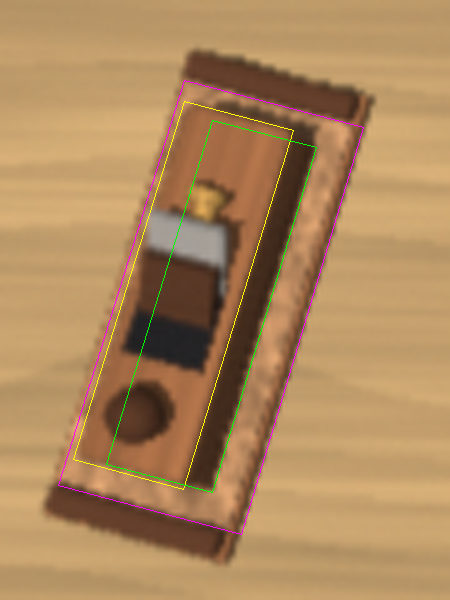

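View pics/g2.png

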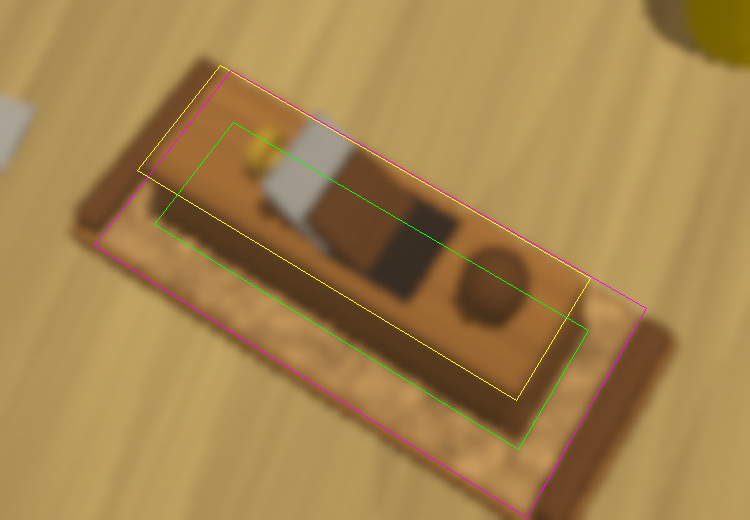

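Run:
```python
from h import *
t=cv2.imread('pics/top8.png').astype(np.float32);s=cv2.imread('pics/side8.png').astype(np.float32)
th=-.2373;d=np.array([np.cos(th),np.sin(th)]);e=np.array([-d[1],d[0]]);c=np.array([527.2,327.2])
def prof(im,n,z,rng,along,offs):
    out=[]
    for k in rng:
        v=[]
        for o in offs:
            P=c+(d*k+e*o if along=='y' else e*k+d*o);u=proj(n,[*P,z]);v.append(cv2.getRectSubPix(im,(1,1),(float(u[0]),float(u[1])))[0,0])
        out.append(np.mean(v,0).round().astype(int))
    return out
for n,im in(('top',t),('side',s)):
    print(n,'across at z12')
    ks=range(-50,51,2)
    # offsets e*k with averaging along d
    def acr(z,ds): return [np.mean([cv2.getRectSubPix(im,(1,1),tuple(map(float,proj(n,[*(c+e*k+d*o),z]))))[0,0] for o in ds],0).mean().round(0).astype(int) for k in ks]
    print(list(zip(ks,acr(12,np.arange(-75,-30,3)))))
    print(list(zip(ks,acr(12,np.arange(30,75,3)))))
    ks=range(-120,121,3)
    def alo(z,ds): return [np.mean([cv2.getRectSubPix(im,(1,1),tuple(map(float,proj(n,[*(c+e*o+d*k),z]))))[0,0] for o in ds],0).mean().round(0).astype(int) for k in ks]
    print('along z58',list(zip(ks,alo(58,np.arange(-20,21,4)))))
    print('along z22',list(zip(ks,alo(22,np.arange(-30,31,4)))))
```

```text
top across at z12
[(-50, np.int64(156)), (-48, np.int64(155)), (-46, np.int64(144)), (-44, np.int64(105)), (-42, np.int64(83)), (-40, np.int64(102)), (-38, np.int64(120)), (-36, np.int64(135)), (-34, np.int64(136)), (-32, np.int64(139)), (-30, np.int64(140)), (-28, np.int64(136)), (-26, np.int64(109)), (-24, np.int64(64)), (-22, np.int64(47)), (-20, np.int64(45)), (-18, np.int64(45)), (-16, np.int64(47)), (-14, np.int64(56)), (-12, np.int64(79)), (-10, np.int64(106)), (-8, np.int64(120)), (-6, np.int64(122)), (-4, np.int64(119)), (-2, np.int64(116)), (0, np.int64(113)), (2, np.int64(105)), (4, np.int64(95)), (6, np.int64(88)), (8, np.int64(81)), (10, np.int64(77)), (12, np.int64(72)), (14, np.int64(70)), (16, np.int64(70)), (18, np.int64(71)), (20, np.int64(72)), (22, np.int64(73)), (24, np.int64(75)), (26, np.int64(79)), (28, np.int64(81)), (30, np.int64(86)), (32, np.int64(92)), (34, np.int64(99)), (36, np.int64(105)), (38, np.int64(108)), (40, np.int64(112)), (42, np.int64(129)), (44, np.int64(141)), (46, np.int64(139)), (48, np.int64(139)), (50, np.int64(146))]
[(-50, np.int64(15
[... 2490 characters left out ...]
, np.int64(113)), (84, np.int64(96)), (87, np.int64(82)), (90, np.int64(104)), (93, np.int64(124)), (96, np.int64(80)), (99, np.int64(69)), (102, np.int64(69)), (105, np.int64(66)), (108, np.int64(69)), (111, np.int64(119)), (114, np.int64(155)), (117, np.int64(154)), (120, np.int64(150))]Traceback (most recent call last):
  File "<stdin>", line 22, in <module>
  File "<stdin>", line 20, in alo
  File "h.py", line 11, in proj
    K,R,t=cam(n); p=K@(R@np.array(X,float)+t); return p[:2]/p[2]
          ~~~^^^
  File "h.py", line 4, in cam
    c=env.camera_info(n); return np.array(c["camera_matrix"]),np.array(c["R"]),np.array(c["t"]).ravel()
ValueError: time passes only in moves, steps and waits
```

The profiles show the plane centred within about 1 mm, both across the cork (−25.5 sole edge against ±41.5 cork edges) and along it (±85 ends against ±96 stops). Now I'll bring back the glue.

Request:
{"api": "jog_arm", "payload": {"series": [{"dx":-0.0002,"dy":0,"dz":-0.03,"rx":0,"ry":0,"rz":0,"gripper":0.8},{"dx":0,"dy":0,"dz":-0.035,"rx":0,"ry":0,"rz":0,"gripper":0.8},{"dx":0,"dy":0,"dz":-0.035,"rx":0,"ry":0,"rz":0,"gripper":0.8},{"dx":0,"dy":0,"dz":-0.025,"rx":0,"ry":0,"rz":0,"gripper":0.8},{"dx":0,"dy":0,"dz":-0.018,"rx":0,"ry":0,"rz":0,"gripper":0.8},{"dx":0,"dy":0,"dz":-0.0105,"rx":0,"ry":0,"rz":0,"gripper":0.8},{"dx":0,"dy":0,"dz":0,"rx":0,"ry":0,"rz":0,"gripper":0.76},{"dx":0,"dy":0,"dz":0,"rx":0,"ry":0,"rz":0,"gripper":0.68},{"dx":0,"dy":0,"dz":0,"rx":0,"ry":0,"rz":0,"gripper":0.62},{"dx":0,"dy":0,"dz":0,"rx":0,"ry":0,"rz":0,"gripper":0.57},{"dx":0,"dy":0,"dz":0,"rx":0,"ry":0,"rz":0,"gripper":0.4},{"dx":0,"dy":0,"dz":0,"rx":0,"ry":0,"rz":0,"gripper":0}]}}

```text
t: 37.05
eef_pos: [450.1, -325.4, 74.8]
tcp_rot: [-1.572, 0.0, 1.445]
ft_force: [1.1, 1.2, 6.4]
opening: 0.559
```

Request:
{"api": "jog_arm", "payload": {"series": [{"dx":0,"dy":0,"dz":0,"rx":0,"ry":0,"rz":0,"gripper":0},{"dx":0,"dy":0,"dz":0,"rx":0,"ry":0,"rz":0,"gripper":0}]}}

```text
t: 37.25
eef_pos: [450.1, -325.4, 74.8]
tcp_rot: [-1.572, 0.0, 1.445]
ft_force: [-0.4, 1.0, 6.2]
opening: 0.561
```

Request:
{"api": "jog_arm", "payload": {"series": [{"dx":0,"dy":0,"dz":0.01,"rx":0,"ry":0,"rz":0,"gripper":0},{"dx":0,"dy":0,"dz":0.02,"rx":0,"ry":0,"rz":0,"gripper":0},{"dx":0,"dy":0,"dz":0.03,"rx":0,"ry":0,"rz":0,"gripper":0},{"dx":0,"dy":0,"dz":0.03,"rx":0,"ry":0,"rz":0,"gripper":0},{"dx":0,"dy":0,"dz":0.025,"rx":0,"ry":0,"rz":0,"gripper":0},{"dx":0,"dy":0,"dz":0.015,"rx":0,"ry":0,"rz":0,"gripper":0},{"dx":0,"dy":0,"dz":0,"rx":0,"ry":0,"rz":0,"gripper":0}]}}

```text
t: 37.95
eef_pos: [450.3, -325.7, 206.5]
tcp_rot: [-1.574, 0.002, 1.445]
ft_force: [0.6, -0.2, -3.3]
opening: 0.557
```

Request:
{"api": "jog_arm", "payload": {"series": [{"dx":0.0024,"dy":0.0117,"dz":0,"rx":0,"ry":0,"rz":-4,"gripper":0},{"dx":0.006,"dy":0.033,"dz":0,"rx":0,"ry":0,"rz":-8,"gripper":0},{"dx":0.006,"dy":0.033,"dz":0,"rx":0,"ry":0,"rz":-8,"gripper":0},{"dx":0.006,"dy":0.033,"dz":0,"rx":0,"ry":0,"rz":-8,"gripper":0},{"dx":0.006,"dy":0.033,"dz":0,"rx":0,"ry":0,"rz":-8,"gripper":0},{"dx":0.006,"dy":0.033,"dz":0,"rx":0,"ry":0,"rz":-8,"gripper":0},{"dx":0.006,"dy":0.033,"dz":0,"rx":0,"ry":0,"rz":-8,"gripper":0},{"dx":0.006,"dy":0.033,"dz":0,"rx":0,"ry":0,"rz":-8,"gripper":0},{"dx":0.006,"dy":0.033,"dz":0,"rx":0,"ry":0,"rz":-8,"gripper":0},{"dx":0.006,"dy":0.033,"dz":0,"rx":0,"ry":0,"rz":-8,"gripper":0},{"dx":0.006,"dy":0.028,"dz":0,"rx":0,"ry":0,"rz":-8,"gripper":0},{"dx":0.001,"dy":0.014,"dz":0,"rx":0,"ry":0,"rz":-6.3,"gripper":0}]}}

```text
t: 39.15
eef_pos: [513.1, 27.4, 203.2]
tcp_rot: [-1.571, 0.001, -0.135]
ft_force: [-0.3, 0.4, -2.6]
opening: 0.558
```

Request:
{"api": "jog_arm", "payload": {"series": [{"dx":0,"dy":0,"dz":0,"rx":0,"ry":0,"rz":0,"gripper":0},{"dx":0,"dy":0,"dz":0,"rx":0,"ry":0,"rz":0,"gripper":0},{"dx":0,"dy":0,"dz":0,"rx":0,"ry":0,"rz":0,"gripper":0}]}}

```text
t: 39.45
eef_pos: [513.1, 24.7, 203.8]
tcp_rot: [-1.571, 0.001, -0.13]
ft_force: [0.2, -0.9, -1.8]
opening: 0.557
```

```bash
cat >> h.py <<'E'
_c={}
_cam=cam
def cam(n):
    if n not in _c: _c[n]=_cam(n)
    return _c[n]
E
python3 - <<'E'
from h import *
s=env.state();print(s['eef_pos'],s['tcp_rot'],s['ft_force'])
E
```

```text
[513.06659602  24.71020298 203.7963523 ] [-1.57098493e+00  6.14307180e-04 -1.29666013e-01] [ 0.1807768  -0.90999878 -1.75877717]
```

Request:
{"api": "jog_arm", "payload": {"series": [{"dx":0.0002,"dy":0.0002,"dz":-0.015,"rx":0,"ry":0,"rz":0,"gripper":0},{"dx":0,"dy":0,"dz":-0.03,"rx":0,"ry":0,"rz":0,"gripper":0},{"dx":0,"dy":0,"dz":-0.03,"rx":0,"ry":0,"rz":0,"gripper":0},{"dx":0,"dy":0,"dz":-0.023,"rx":0,"ry":0,"rz":0,"gripper":0},{"dx":0,"dy":0,"dz":-0.012,"rx":0,"ry":0,"rz":0,"gripper":0},{"dx":0,"dy":0,"dz":-0.006,"rx":0,"ry":0,"rz":0,"gripper":0},{"dx":0,"dy":0,"dz":-0.003,"rx":0,"ry":0,"rz":0,"gripper":0},{"dx":0,"dy":0,"dz":-0.002,"rx":0,"ry":0,"rz":0,"gripper":0},{"dx":0,"dy":0,"dz":-0.001,"rx":0,"ry":0,"rz":0,"gripper":0},{"dx":0,"dy":0,"dz":-0.001,"rx":0,"ry":0,"rz":0,"gripper":0},{"dx":0,"dy":0,"dz":0,"rx":0,"ry":0,"rz":0,"gripper":0},{"dx":0,"dy":0,"dz":0,"rx":0,"ry":0,"rz":0,"gripper":0}]}}

```text
t: 40.65
eef_pos: [513.6, 25.6, 81.4]
tcp_rot: [-1.571, -0.0, -0.131]
ft_force: [-0.2, 0.8, -1.8]
opening: 0.556
```

Request:
{"api": "jog_arm", "payload": {"series": [{"dx":0,"dy":0,"dz":-0.0005,"rx":0,"ry":0,"rz":0,"gripper":0},{"dx":0,"dy":0,"dz":-0.0005,"rx":0,"ry":0,"rz":0,"gripper":0},{"dx":0,"dy":0,"dz":0,"rx":0,"ry":0,"rz":0,"gripper":0}]}}

```text
t: 40.95
eef_pos: [513.4, 25.6, 80.1]
tcp_rot: [-1.571, 0.0, -0.131]
ft_force: [-0.3, -0.7, -2.9]
opening: 0.555
```

Request:
{"api": "jog_arm", "payload": {"series": [{"dx":0,"dy":0,"dz":-0.0005,"rx":0,"ry":0,"rz":0,"gripper":0},{"dx":0,"dy":0,"dz":0,"rx":0,"ry":0,"rz":0,"gripper":0}]}}

```text
t: 41.15
eef_pos: [513.5, 25.6, 79.9]
tcp_rot: [-1.571, -0.0, -0.131]
ft_force: [-0.4, -0.6, 0.9]
opening: 0.559
```

Request:
{"api": "jog_arm", "payload": {"series": [{"dx":0,"dy":0,"dz":-0.0003,"rx":0,"ry":0,"rz":0,"gripper":0},{"dx":0,"dy":0,"dz":0,"rx":0,"ry":0,"rz":0,"gripper":0}]}}

```text
t: 41.35
eef_pos: [513.6, 25.6, 79.8]
tcp_rot: [-1.571, -0.0, -0.131]
ft_force: [-0.9, -0.4, 6.9]
opening: 0.563
```

Request:
{"api": "jog_arm", "payload": {"series": [{"dx":0,"dy":0,"dz":0,"rx":0,"ry":0,"rz":0,"gripper":0.58},{"dx":0,"dy":0,"dz":0,"rx":0,"ry":0,"rz":0,"gripper":0.66},{"dx":0,"dy":0,"dz":0,"rx":0,"ry":0,"rz":0,"gripper":0.76},{"dx":0,"dy":0,"dz":0,"rx":0,"ry":0,"rz":0,"gripper":0.8},{"dx":0,"dy":0,"dz":0.01,"rx":0,"ry":0,"rz":0,"gripper":0.8},{"dx":0,"dy":0,"dz":0.03,"rx":0,"ry":0,"rz":0,"gripper":0.8},{"dx":0,"dy":0,"dz":0.04,"rx":0,"ry":0,"rz":0,"gripper":0.8},{"dx":0,"dy":0,"dz":0.04,"rx":0,"ry":0,"rz":0,"gripper":0.8},{"dx":0,"dy":0,"dz":0.025,"rx":0,"ry":0,"rz":0,"gripper":0.8}]}}

```text
t: 42.25
eef_pos: [513.8, 25.6, 227.9]
tcp_rot: [-1.571, -0.003, -0.131]
ft_force: [1.1, 0.0, -0.7]
opening: 0.798
```

Request:
{"api": "jog_arm", "payload": {"series": [{"dx":0.001,"dy":-0.0176,"dz":0,"rx":0,"ry":0,"rz":-5,"gripper":0.8},{"dx":0.001,"dy":-0.033,"dz":0,"rx":0,"ry":0,"rz":-8,"gripper":0.8},{"dx":0.001,"dy":-0.033,"dz":0,"rx":0,"ry":0,"rz":-8,"gripper":0.8},{"dx":0.001,"dy":-0.033,"dz":0,"rx":0,"ry":0,"rz":-8,"gripper":0.8},{"dx":0.001,"dy":-0.033,"dz":0,"rx":0,"ry":0,"rz":-8,"gripper":0.8},{"dx":0.001,"dy":-0.033,"dz":0,"rx":0,"ry":0,"rz":-8,"gripper":0.8},{"dx":0.001,"dy":-0.033,"dz":0,"rx":0,"ry":0,"rz":-8,"gripper":0.8},{"dx":0.001,"dy":-0.033,"dz":0,"rx":0,"ry":0,"rz":-8,"gripper":0.8},{"dx":0.001,"dy":-0.033,"dz":0,"rx":0,"ry":0,"rz":-8,"gripper":0.8},{"dx":0.001,"dy":-0.033,"dz":0,"rx":0,"ry":0,"rz":-8,"gripper":0.8},{"dx":0.001,"dy":-0.033,"dz":0,"rx":0,"ry":0,"rz":-8,"gripper":0.8},{"dx":0.0001,"dy":-0.013,"dz":0,"rx":0,"ry":0,"rz":-4.7,"gripper":0.8}]}}

```text
t: 43.45
eef_pos: [524.3, -337.6, 224.9]
tcp_rot: [-1.57, -0.001, -1.704]
ft_force: [-0.2, 0.3, -0.6]
opening: 0.8
```

Request:
{"api": "jog_arm", "payload": {"series": [{"dx":0,"dy":0,"dz":0,"rx":0,"ry":0,"rz":0,"gripper":0.8},{"dx":0,"dy":0,"dz":0,"rx":0,"ry":0,"rz":0,"gripper":0.8}]}}

```text
t: 43.65
eef_pos: [524.4, -334.5, 224.6]
tcp_rot: [-1.571, 0.0, -1.694]
ft_force: [0.3, 0.6, -0.4]
opening: 0.804
```

Run:
```python
from h import *
s=env.state();print(s['eef_pos'],s['tcp_rot'],s['ft_force'])
t=shot('top','top9');im=shot('side','side9')
for n,i,(x0,x1,y0,y1),sc,f in(('top',t,(205,350,140,260),5,'i1'),('side',im,(195,345,100,250),4,'i2')):
    g=crop(i,x0,x1,y0,y1,sc);o=np.array([x0,y0])
    poly(g,n,circ(513.6,25.5,27,9),sc,o,(255,255,255));poly(g,n,circ(513.6,25.5,27,97),sc,o,(0,255,255))
    cv2.imwrite(f'pics/{f}.png',g)
```

```text
[ 524.36543429 -334.51285728  224.63848835] [-1.57097505e+00  1.99723442e-04 -1.69444126e+00] [ 0.27301492  0.63450418 -0.35909911]
```

View pics/i1.png

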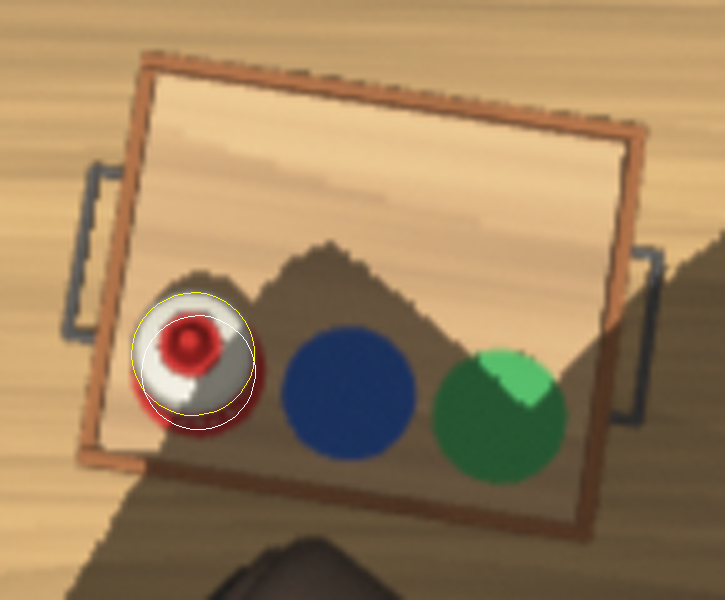

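View pics/i2.png

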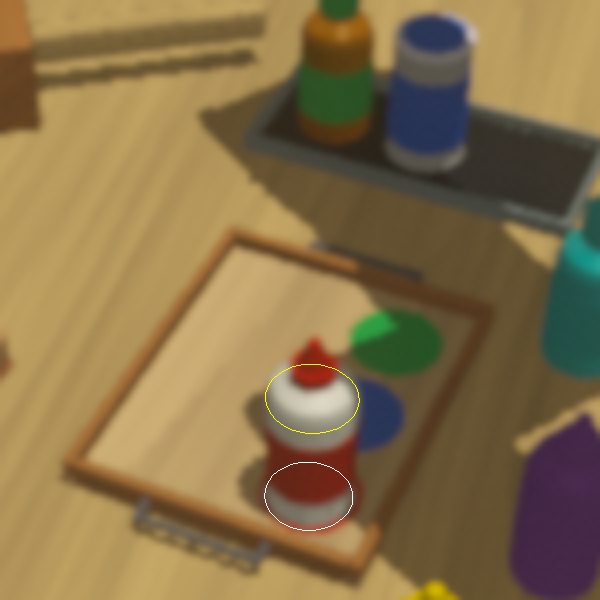

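Glue stands upright on the red spot, with its nozzle at crop (188,340) and a foot-to-disc offset of about 0.5 mm. Next is the tin.

Request:
{"api": "jog_arm", "payload": {"series": [{"dx":0,"dy":0,"dz":-0.03,"rx":0,"ry":0,"rz":0,"gripper":0.8},{"dx":0,"dy":0,"dz":-0.035,"rx":0,"ry":0,"rz":0,"gripper":0.8},{"dx":0,"dy":0,"dz":-0.035,"rx":0,"ry":0,"rz":0,"gripper":0.8},{"dx":0,"dy":0,"dz":-0.03,"rx":0,"ry":0,"rz":0,"gripper":0.8},{"dx":0,"dy":0,"dz":-0.018,"rx":0,"ry":0,"rz":0,"gripper":0.8},{"dx":0,"dy":0,"dz":-0.0102,"rx":0,"ry":0,"rz":0,"gripper":0.8},{"dx":0,"dy":0,"dz":0,"rx":0,"ry":0,"rz":0,"gripper":0.78},{"dx":0,"dy":0,"dz":0,"rx":0,"ry":0,"rz":0,"gripper":0.72},{"dx":0,"dy":0,"dz":0,"rx":0,"ry":0,"rz":0,"gripper":0.66},{"dx":0,"dy":0,"dz":0,"rx":0,"ry":0,"rz":0,"gripper":0.61},{"dx":0,"dy":0,"dz":0,"rx":0,"ry":0,"rz":0,"gripper":0.4},{"dx":0,"dy":0,"dz":0,"rx":0,"ry":0,"rz":0,"gripper":0}]}}

```text
t: 44.95
eef_pos: [525.0, -335.1, 67.1]
tcp_rot: [-1.57, -0.001, -1.697]
ft_force: [-0.0, 1.6, 6.6]
opening: 0.617
```

Request:
{"api": "jog_arm", "payload": {"series": [{"dx":0,"dy":0,"dz":0,"rx":0,"ry":0,"rz":0,"gripper":0},{"dx":0,"dy":0,"dz":0,"rx":0,"ry":0,"rz":0,"gripper":0}]}}

```text
t: 45.15
eef_pos: [525.0, -335.1, 67.1]
tcp_rot: [-1.57, -0.001, -1.697]
ft_force: [-0.3, 2.9, 6.7]
opening: 0.618
```

Request:
{"api": "jog_arm", "payload": {"series": [{"dx":0,"dy":0,"dz":0.01,"rx":0,"ry":0,"rz":0,"gripper":0},{"dx":0,"dy":0,"dz":0.02,"rx":0,"ry":0,"rz":0,"gripper":0},{"dx":0,"dy":0,"dz":0.03,"rx":0,"ry":0,"rz":0,"gripper":0},{"dx":0,"dy":0,"dz":0.03,"rx":0,"ry":0,"rz":0,"gripper":0},{"dx":0,"dy":0,"dz":0.025,"rx":0,"ry":0,"rz":0,"gripper":0},{"dx":0,"dy":0,"dz":0.015,"rx":0,"ry":0,"rz":0,"gripper":0},{"dx":0,"dy":0,"dz":0,"rx":0,"ry":0,"rz":0,"gripper":0}]}}

```text
t: 45.85
eef_pos: [524.9, -335.4, 198.5]
tcp_rot: [-1.568, -0.002, -1.697]
ft_force: [-0.3, 0.8, -4.4]
opening: 0.619
```

Request:
{"api": "jog_arm", "payload": {"series": [{"dx":-0.001,"dy":0.0091,"dz":0,"rx":0,"ry":0,"rz":4,"gripper":0},{"dx":-0.002,"dy":0.028,"dz":0,"rx":0,"ry":0,"rz":8,"gripper":0},{"dx":-0.002,"dy":0.028,"dz":0,"rx":0,"ry":0,"rz":8,"gripper":0},{"dx":-0.002,"dy":0.028,"dz":0,"rx":0,"ry":0,"rz":8,"gripper":0},{"dx":-0.002,"dy":0.028,"dz":0,"rx":0,"ry":0,"rz":8,"gripper":0},{"dx":-0.002,"dy":0.028,"dz":0,"rx":0,"ry":0,"rz":8,"gripper":0},{"dx":-0.002,"dy":0.028,"dz":0,"rx":0,"ry":0,"rz":8,"gripper":0},{"dx":-0.002,"dy":0.028,"dz":0,"rx":0,"ry":0,"rz":8,"gripper":0},{"dx":-0.002,"dy":0.028,"dz":0,"rx":0,"ry":0,"rz":8,"gripper":0},{"dx":-0.002,"dy":0.028,"dz":0,"rx":0,"ry":0,"rz":8,"gripper":0},{"dx":-0.001,"dy":0.018,"dz":0,"rx":0,"ry":0,"rz":8,"gripper":0},{"dx":-0.001,"dy":0.01,"dz":0,"rx":0,"ry":0,"rz":5.7,"gripper":0}]}}

```text
t: 47.05
eef_pos: [502.8, -44.4, 195.3]
tcp_rot: [-1.571, 0.002, -0.124]
ft_force: [-0.7, 0.2, -3.7]
opening: 0.619
```

Request:
{"api": "jog_arm", "payload": {"series": [{"dx":0,"dy":0,"dz":0,"rx":0,"ry":0,"rz":0,"gripper":0},{"dx":0,"dy":0,"dz":0,"rx":0,"ry":0,"rz":0,"gripper":0},{"dx":0,"dy":0,"dz":0,"rx":0,"ry":0,"rz":0,"gripper":0}]}}

```text
t: 47.35
eef_pos: [503.5, -46.5, 195.8]
tcp_rot: [-1.571, 0.0, -0.134]
ft_force: [-1.3, 0.9, -5.5]
opening: 0.617
```

Request:
{"api": "jog_arm", "payload": {"series": [{"dx":0,"dy":0.0002,"dz":-0.015,"rx":0,"ry":0,"rz":0,"gripper":0},{"dx":0,"dy":0,"dz":-0.03,"rx":0,"ry":0,"rz":0,"gripper":0},{"dx":0,"dy":0,"dz":-0.03,"rx":0,"ry":0,"rz":0,"gripper":0},{"dx":0,"dy":0,"dz":-0.023,"rx":0,"ry":0,"rz":0,"gripper":0},{"dx":0,"dy":0,"dz":-0.012,"rx":0,"ry":0,"rz":0,"gripper":0},{"dx":0,"dy":0,"dz":-0.006,"rx":0,"ry":0,"rz":0,"gripper":0},{"dx":0,"dy":0,"dz":-0.003,"rx":0,"ry":0,"rz":0,"gripper":0},{"dx":0,"dy":0,"dz":-0.002,"rx":0,"ry":0,"rz":0,"gripper":0},{"dx":0,"dy":0,"dz":-0.001,"rx":0,"ry":0,"rz":0,"gripper":0},{"dx":0,"dy":0,"dz":-0.001,"rx":0,"ry":0,"rz":0,"gripper":0},{"dx":0,"dy":0,"dz":0,"rx":0,"ry":0,"rz":0,"gripper":0},{"dx":0,"dy":0,"dz":0,"rx":0,"ry":0,"rz":0,"gripper":0}]}}

```text
t: 48.55
eef_pos: [503.7, -45.7, 73.4]
tcp_rot: [-1.571, -0.001, -0.131]
ft_force: [0.8, -0.3, -3.9]
opening: 0.618
```

Request:
{"api": "jog_arm", "payload": {"series": [{"dx":0,"dy":0,"dz":-0.0005,"rx":0,"ry":0,"rz":0,"gripper":0},{"dx":0,"dy":0,"dz":-0.0005,"rx":0,"ry":0,"rz":0,"gripper":0},{"dx":0,"dy":0,"dz":0,"rx":0,"ry":0,"rz":0,"gripper":0}]}}

```text
t: 48.85
eef_pos: [503.6, -45.7, 72.2]
tcp_rot: [-1.571, -0.0, -0.131]
ft_force: [-0.1, 0.7, -3.1]
opening: 0.622
```

Request:
{"api": "jog_arm", "payload": {"series": [{"dx":0,"dy":0,"dz":-0.0005,"rx":0,"ry":0,"rz":0,"gripper":0},{"dx":0,"dy":0,"dz":0,"rx":0,"ry":0,"rz":0,"gripper":0}]}}

```text
t: 49.05
eef_pos: [503.6, -45.7, 72.1]
tcp_rot: [-1.571, -0.0, -0.131]
ft_force: [-2.3, 1.6, 3.4]
opening: 0.619
```

Request:
{"api": "jog_arm", "payload": {"series": [{"dx":0,"dy":0,"dz":0,"rx":0,"ry":0,"rz":0,"gripper":0.64},{"dx":0,"dy":0,"dz":0,"rx":0,"ry":0,"rz":0,"gripper":0.72},{"dx":0,"dy":0,"dz":0,"rx":0,"ry":0,"rz":0,"gripper":0.8},{"dx":0,"dy":0,"dz":0,"rx":0,"ry":0,"rz":0,"gripper":0.8},{"dx":0,"dy":0,"dz":0.01,"rx":0,"ry":0,"rz":0,"gripper":0.8},{"dx":0,"dy":0,"dz":0.03,"rx":0,"ry":0,"rz":0,"gripper":0.8},{"dx":0,"dy":0,"dz":0.04,"rx":0,"ry":0,"rz":0,"gripper":0.8},{"dx":0,"dy":0,"dz":0.04,"rx":0,"ry":0,"rz":0,"gripper":0.8},{"dx":0,"dy":0,"dz":0.03,"rx":0,"ry":0,"rz":0,"gripper":0.8}]}}

```text
t: 49.95
eef_pos: [503.7, -45.7, 224.8]
tcp_rot: [-1.571, -0.002, -0.131]
ft_force: [-0.2, 1.1, -1.4]
opening: 0.803
```

Request:
{"api": "jog_arm", "payload": {"series": [{"dx":0.005,"dy":-0.0134,"dz":0,"rx":0,"ry":0,"rz":-5,"gripper":0.8},{"dx":0.009,"dy":-0.028,"dz":0,"rx":0,"ry":0,"rz":-8,"gripper":0.8},{"dx":0.009,"dy":-0.028,"dz":0,"rx":0,"ry":0,"rz":-8,"gripper":0.8},{"dx":0.009,"dy":-0.028,"dz":0,"rx":0,"ry":0,"rz":-8,"gripper":0.8},{"dx":0.009,"dy":-0.028,"dz":0,"rx":0,"ry":0,"rz":-8,"gripper":0.8},{"dx":0.009,"dy":-0.028,"dz":0,"rx":0,"ry":0,"rz":-8,"gripper":0.8},{"dx":0.009,"dy":-0.028,"dz":0,"rx":0,"ry":0,"rz":-8,"gripper":0.8},{"dx":0.009,"dy":-0.028,"dz":0,"rx":0,"ry":0,"rz":-8,"gripper":0.8},{"dx":0.009,"dy":-0.028,"dz":0,"rx":0,"ry":0,"rz":-8,"gripper":0.8},{"dx":0.009,"dy":-0.028,"dz":0,"rx":0,"ry":0,"rz":-8,"gripper":0.8},{"dx":0.008,"dy":-0.023,"dz":0,"rx":0,"ry":0,"rz":-8,"gripper":0.8},{"dx":0.001,"dy":-0.01,"dz":0,"rx":0,"ry":0,"rz":-4.7,"gripper":0.8}]}}

```text
t: 51.15
eef_pos: [598.8, -346.0, 222.0]
tcp_rot: [-1.571, -0.0, -1.703]
ft_force: [0.9, 0.2, -0.8]
opening: 0.8
```

Request:
{"api": "jog_arm", "payload": {"series": [{"dx":0,"dy":0,"dz":0,"rx":0,"ry":0,"rz":0,"gripper":0.8},{"dx":0,"dy":0,"dz":0,"rx":0,"ry":0,"rz":0,"gripper":0.8}]}}

```text
t: 51.35
eef_pos: [598.3, -343.7, 222.0]
tcp_rot: [-1.571, 0.0, -1.694]
ft_force: [-0.3, 0.4, 0.7]
opening: 0.801
```

Run:
```python
from h import *
s=env.state();print(s['eef_pos'],s['tcp_rot'],s['ft_force'])
t=shot('top','top10');im=shot('side','side10')
g=np.hstack([crop(t,220,340,160,250,3.3)[:297],crop(im,215,340,130,250,2.475)[:297]]);cv2.imwrite('pics/j1.png',g)
```

```text
[ 598.339947   -343.71993623  221.97057226] [-1.57097272e+00  8.04592324e-05 -1.69430837e+00] [-0.32485306  0.38885344  0.73688809]
```

View pics/j1.png

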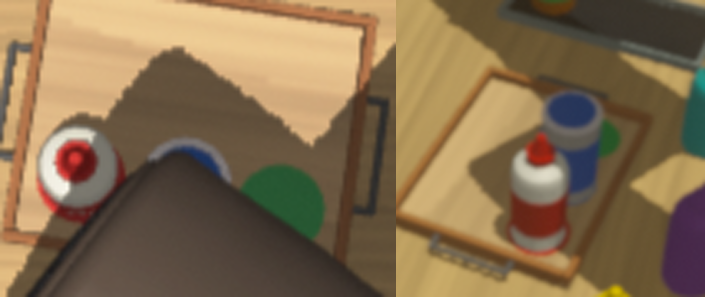

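The tin stands upright on blue, and glue is unchanged. Last is the oil bottle.

Request:
{"api": "jog_arm", "payload": {"series": [{"dx":0,"dy":0,"dz":-0.03,"rx":0,"ry":0,"rz":0,"gripper":0.8},{"dx":0,"dy":0,"dz":-0.035,"rx":0,"ry":0,"rz":0,"gripper":0.8},{"dx":0,"dy":0,"dz":-0.035,"rx":0,"ry":0,"rz":0,"gripper":0.8},{"dx":0,"dy":0,"dz":-0.025,"rx":0,"ry":0,"rz":0,"gripper":0.8},{"dx":0,"dy":0,"dz":-0.018,"rx":0,"ry":0,"rz":0,"gripper":0.8},{"dx":0,"dy":0,"dz":-0.0105,"rx":0,"ry":0,"rz":0,"gripper":0.8},{"dx":0,"dy":0,"dz":0,"rx":0,"ry":0,"rz":0,"gripper":0.76},{"dx":0,"dy":0,"dz":0,"rx":0,"ry":0,"rz":0,"gripper":0.7},{"dx":0,"dy":0,"dz":0,"rx":0,"ry":0,"rz":0,"gripper":0.64},{"dx":0,"dy":0,"dz":0,"rx":0,"ry":0,"rz":0,"gripper":0.59},{"dx":0,"dy":0,"dz":0,"rx":0,"ry":0,"rz":0,"gripper":0.4},{"dx":0,"dy":0,"dz":0,"rx":0,"ry":0,"rz":0,"gripper":0}]}}

```text
t: 52.65
eef_pos: [598.9, -344.2, 69.0]
tcp_rot: [-1.57, -0.001, -1.697]
ft_force: [-0.3, 0.9, 6.1]
opening: 0.58
```

Request:
{"api": "jog_arm", "payload": {"series": [{"dx":0,"dy":0,"dz":0,"rx":0,"ry":0,"rz":0,"gripper":0},{"dx":0,"dy":0,"dz":0,"rx":0,"ry":0,"rz":0,"gripper":0}]}}

```text
t: 52.85
eef_pos: [598.9, -344.2, 69.0]
tcp_rot: [-1.57, -0.001, -1.697]
ft_force: [-0.8, 1.6, 6.5]
opening: 0.579
```

Request:
{"api": "jog_arm", "payload": {"series": [{"dx":0,"dy":0,"dz":0.01,"rx":0,"ry":0,"rz":0,"gripper":0},{"dx":0,"dy":0,"dz":0.02,"rx":0,"ry":0,"rz":0,"gripper":0},{"dx":0,"dy":0,"dz":0.03,"rx":0,"ry":0,"rz":0,"gripper":0},{"dx":0,"dy":0,"dz":0.03,"rx":0,"ry":0,"rz":0,"gripper":0},{"dx":0,"dy":0,"dz":0.025,"rx":0,"ry":0,"rz":0,"gripper":0},{"dx":0,"dy":0,"dz":0.015,"rx":0,"ry":0,"rz":0,"gripper":0},{"dx":0,"dy":0,"dz":0,"rx":0,"ry":0,"rz":0,"gripper":0}]}}

```text
t: 53.55
eef_pos: [599.0, -344.4, 200.2]
tcp_rot: [-1.568, -0.002, -1.697]
ft_force: [0.2, 0.0, -2.8]
opening: 0.578
```

Request:
{"api": "jog_arm", "payload": {"series": [{"dx":-0.0044,"dy":0.0087,"dz":0,"rx":0,"ry":0,"rz":4,"gripper":0},{"dx":-0.01,"dy":0.022,"dz":0,"rx":0,"ry":0,"rz":8,"gripper":0},{"dx":-0.01,"dy":0.022,"dz":0,"rx":0,"ry":0,"rz":8,"gripper":0},{"dx":-0.01,"dy":0.022,"dz":0,"rx":0,"ry":0,"rz":8,"gripper":0},{"dx":-0.01,"dy":0.022,"dz":0,"rx":0,"ry":0,"rz":8,"gripper":0},{"dx":-0.01,"dy":0.022,"dz":0,"rx":0,"ry":0,"rz":8,"gripper":0},{"dx":-0.01,"dy":0.022,"dz":0,"rx":0,"ry":0,"rz":8,"gripper":0},{"dx":-0.01,"dy":0.022,"dz":0,"rx":0,"ry":0,"rz":8,"gripper":0},{"dx":-0.01,"dy":0.022,"dz":0,"rx":0,"ry":0,"rz":8,"gripper":0},{"dx":-0.01,"dy":0.022,"dz":0,"rx":0,"ry":0,"rz":8,"gripper":0},{"dx":-0.008,"dy":0.014,"dz":0,"rx":0,"ry":0,"rz":8,"gripper":0},{"dx":-0.002,"dy":0.006,"dz":0,"rx":0,"ry":0,"rz":5.7,"gripper":0}]}}

```text
t: 54.75
eef_pos: [492.7, -115.9, 197.0]
tcp_rot: [-1.57, 0.003, -0.125]
ft_force: [0.1, -0.3, -3.5]
opening: 0.583
```

Request:
{"api": "jog_arm", "payload": {"series": [{"dx":0,"dy":0,"dz":0,"rx":0,"ry":0,"rz":0,"gripper":0},{"dx":0,"dy":0,"dz":0,"rx":0,"ry":0,"rz":0,"gripper":0},{"dx":0,"dy":0,"dz":0,"rx":0,"ry":0,"rz":0,"gripper":0}]}}

```text
t: 55.05
eef_pos: [494.2, -117.8, 197.7]
tcp_rot: [-1.571, 0.001, -0.134]
ft_force: [-0.6, -0.2, -3.2]
opening: 0.584
```

Request:
{"api": "jog_arm", "payload": {"series": [{"dx":0,"dy":0.0002,"dz":-0.015,"rx":0,"ry":0,"rz":0,"gripper":0},{"dx":0,"dy":0,"dz":-0.03,"rx":0,"ry":0,"rz":0,"gripper":0},{"dx":0,"dy":0,"dz":-0.03,"rx":0,"ry":0,"rz":0,"gripper":0},{"dx":0,"dy":0,"dz":-0.023,"rx":0,"ry":0,"rz":0,"gripper":0},{"dx":0,"dy":0,"dz":-0.012,"rx":0,"ry":0,"rz":0,"gripper":0},{"dx":0,"dy":0,"dz":-0.006,"rx":0,"ry":0,"rz":0,"gripper":0},{"dx":0,"dy":0,"dz":-0.003,"rx":0,"ry":0,"rz":0,"gripper":0},{"dx":0,"dy":0,"dz":-0.002,"rx":0,"ry":0,"rz":0,"gripper":0},{"dx":0,"dy":0,"dz":-0.001,"rx":0,"ry":0,"rz":0,"gripper":0},{"dx":0,"dy":0,"dz":-0.001,"rx":0,"ry":0,"rz":0,"gripper":0},{"dx":0,"dy":0,"dz":0,"rx":0,"ry":0,"rz":0,"gripper":0},{"dx":0,"dy":0,"dz":0,"rx":0,"ry":0,"rz":0,"gripper":0}]}}

```text
t: 56.25
eef_pos: [494.3, -117.2, 75.4]
tcp_rot: [-1.571, -0.001, -0.131]
ft_force: [0.7, 0.4, -3.8]
opening: 0.581
```

Request:
{"api": "jog_arm", "payload": {"series": [{"dx":0,"dy":0,"dz":-0.0005,"rx":0,"ry":0,"rz":0,"gripper":0},{"dx":0,"dy":0,"dz":-0.0005,"rx":0,"ry":0,"rz":0,"gripper":0},{"dx":0,"dy":0,"dz":0,"rx":0,"ry":0,"rz":0,"gripper":0}]}}

```text
t: 56.55
eef_pos: [494.2, -117.2, 74.1]
tcp_rot: [-1.571, 0.0, -0.131]
ft_force: [-0.0, 0.1, -2.8]
opening: 0.581
```

Request:
{"api": "jog_arm", "payload": {"series": [{"dx":0,"dy":0,"dz":-0.0005,"rx":0,"ry":0,"rz":0,"gripper":0},{"dx":0,"dy":0,"dz":0,"rx":0,"ry":0,"rz":0,"gripper":0}]}}

```text
t: 56.75
eef_pos: [494.2, -117.2, 74.0]
tcp_rot: [-1.571, -0.0, -0.131]
ft_force: [-2.3, 1.1, 3.8]
opening: 0.585
```

Contact is made. I'll release, lift clear, and move the arm back out to the right so both cameras see everything.

Request:
{"api": "jog_arm", "payload": {"series": [{"dx":0,"dy":0,"dz":0,"rx":0,"ry":0,"rz":0,"gripper":0.61},{"dx":0,"dy":0,"dz":0,"rx":0,"ry":0,"rz":0,"gripper":0.68},{"dx":0,"dy":0,"dz":0,"rx":0,"ry":0,"rz":0,"gripper":0.78},{"dx":0,"dy":0,"dz":0,"rx":0,"ry":0,"rz":0,"gripper":0.8},{"dx":0,"dy":0,"dz":0.01,"rx":0,"ry":0,"rz":0,"gripper":0.8},{"dx":0,"dy":0,"dz":0.03,"rx":0,"ry":0,"rz":0,"gripper":0.8},{"dx":0,"dy":0,"dz":0.04,"rx":0,"ry":0,"rz":0,"gripper":0.8},{"dx":0,"dy":0,"dz":0.04,"rx":0,"ry":0,"rz":0,"gripper":0.8},{"dx":0,"dy":0,"dz":0.03,"rx":0,"ry":0,"rz":0,"gripper":0.8},{"dx":0,"dy":0,"dz":0,"rx":0,"ry":0,"rz":0,"gripper":0.8}]}}

```text
t: 57.75
eef_pos: [495.4, -117.6, 228.1]
tcp_rot: [-1.572, -0.007, -0.131]
ft_force: [-0.1, -0.2, -0.8]
opening: 0.801
```

Request:
{"api": "jog_arm", "payload": {"series": [{"dx":-0.0185,"dy":-0.037,"dz":0,"rx":0,"ry":0,"rz":-4.7,"gripper":0.8},{"dx":-0.0185,"dy":-0.037,"dz":0,"rx":0,"ry":0,"rz":-4.7,"gripper":0.8},{"dx":-0.0185,"dy":-0.037,"dz":0,"rx":0,"ry":0,"rz":-4.7,"gripper":0.8},{"dx":-0.0185,"dy":-0.037,"dz":0,"rx":0,"ry":0,"rz":-4.7,"gripper":0.8},{"dx":-0.0185,"dy":-0.037,"dz":0,"rx":0,"ry":0,"rz":-4.7,"gripper":0.8},{"dx":-0.0185,"dy":-0.037,"dz":0,"rx":0,"ry":0,"rz":-4.7,"gripper":0.8},{"dx":-0.0185,"dy":-0.037,"dz":0,"rx":0,"ry":0,"rz":-4.7,"gripper":0.8},{"dx":-0.0185,"dy":-0.037,"dz":0,"rx":0,"ry":0,"rz":-4.7,"gripper":0.8},{"dx":-0.0185,"dy":-0.037,"dz":0,"rx":0,"ry":0,"rz":-4.7,"gripper":0.8},{"dx":-0.0185,"dy":-0.037,"dz":0,"rx":0,"ry":0,"rz":-4.7,"gripper":0.8},{"dx":-0.0185,"dy":-0.037,"dz":0,"rx":0,"ry":0,"rz":-4.7,"gripper":0.8},{"dx":0,"dy":0,"dz":0,"rx":0,"ry":0,"rz":0,"gripper":0.8}]}}

```text
t: 58.95
eef_pos: [288.3, -527.5, 222.8]
tcp_rot: [-1.571, 0.0, -1.04]
ft_force: [1.0, 0.4, -0.5]
opening: 0.801
```

Run:
```python
from h import *
s=env.state();print(s['eef_pos'],s['ft_force'])
t=shot('top','top11');im=shot('side','side11')
cv2.imwrite('pics/k1.png',crop(t,205,350,140,260,5))
h=cv2.cvtColor(t[:,:,::-1].copy(),cv2.COLOR_BGR2HSV)
for nm,lo,hi,z,(x0,x1,y0,y1) in(('oil',(50,120,120),(75,255,255),134,(300,325,205,232)),('tin',(105,120,150),(125,255,255),114,(260,292,198,230))):
    m=cv2.inRange(h[y0:y1,x0:x1],lo,hi);c=np.argwhere(m).mean(0);print(nm,m.sum()/255,c+[y0,x0],back('top',c[1]+x0,c[0]+y0,z))
```

```text
[ 288.29948675 -527.5383946   222.79300382] [ 1.02249742  0.41161221 -0.52054399]
oil 160.0 [218.65625 309.61875] [ 495.18575991 -116.43119979  134.        ]
tin 341.0 [214.80058651 275.86217009] [503.65990348 -45.69412606 114.        ]
```

View pics/k1.png

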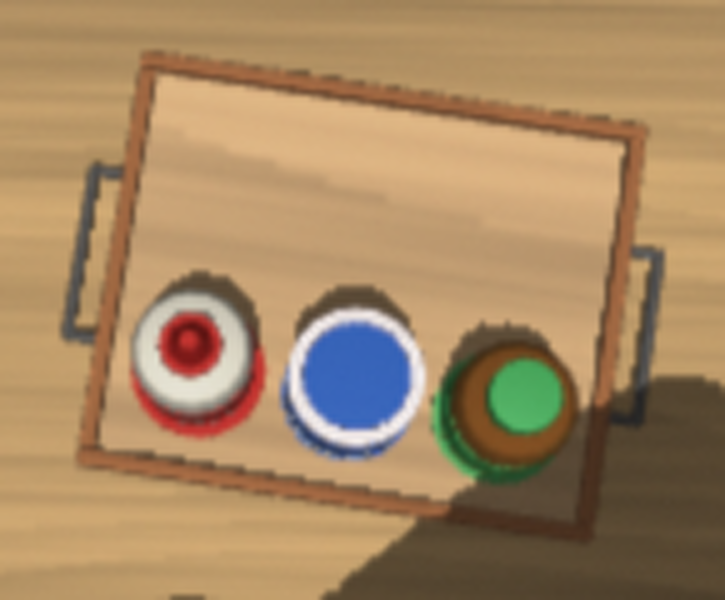

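View pics/top11.png

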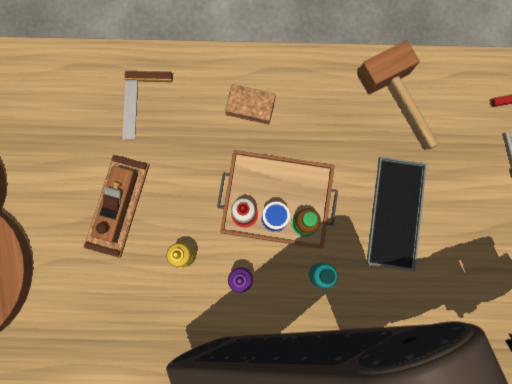

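View pics/side11.png

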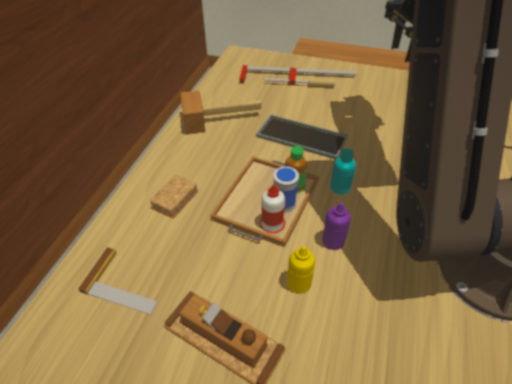

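Every piece is in place. In the top camera the containers are within about 1.2 mm of their spot centres, and the plane is on its rest. The sanding block and look-alikes are where they started. I'll hand in.

Run:
```python
from h import *
print(env.job_done())
```

```text
the job is handed in; nothing more can be done
None
```

The job is done and was handed in at about 59 s of the 136 s allowed. I stood the oil, filler and glue upright in the grey tray and set the plane sole down on its cork rest. Then I put glue, filler and oil back on red, blue and green.

- **Containers:** all three stand upright in the last pictures. By the top camera they sit about 0.5 mm (glue, read by eye), 1.1 mm (filler) and 1.2 mm (oil) from their spot centres.
- **Plane:** it lies lengthwise between the stops, centred to about 1 mm each way by the top camera, checked just after placing. An overlay in the side camera looked 2–3 mm off across the width. I went with the top-camera edge profiles, because the side-camera profile check failed with an error and I did not repeat it.
- **Forces:** wrist forces in the move reports stayed under about 8 N, and everything was lowered to contact before release.
- **Bystanders:** the sanding block and the purple, yellow and turquoise look-alikes look unmoved in the final pictures. The arm is clear of everything.

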